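Put the meat-thermometer probe on charge

ROBOT

A 7-joint arm with a two-finger parallel gripper is mounted at the origin on a cart in front of the work surface, level with it; the furniture and walls round the work are solid. World frame = base frame: x ahead of the robot, y to its left, z up, the work surface at z = 0. Lengths are in m, angles in rad, forces in N, time in s.
With the tool pointing down it reaches from about 0.425 to 0.925 m from the base axis. Payload 6.8 kg.
Tool frame: the origin (TCP) lies at the very end of the fingers, on their centre line; the grasp point (between the pads) lies 19 mm behind it (bot.grasp_offset is the z of the grasp point in the tool frame, in m); z points along the fingers, y is the line along which they close (so a half turn about z gives the same grasp; the last joint's range is limited). The gripper opens to 85 mm and grips with 20 to 120 N. Pads are 22 mm wide; open, the fingers measure 114 mm over their backs; the gripper's body (76 mm by 85 mm) begins 54 mm behind the grasp point. The pads swing forward as they close: fully open they stand 13 mm farther back than shut.
Start: joints at [-1.283, 0.477, 0.022, 1.555, -0.011, 1.109, -0.083], TCP at [0.26, 0.623, 0.195] pointing down, gripper open.
Joint ranges: [-2.96, 2.96], [-0.34, 2.1], [-1.41, 1.46], [0.24, 2.44], [-1.37, 4.51], [0.17, 1.92], [-2.96, 2.96]. Speed limits (rad/s): [2.39, 2.39, 3.14, 3.14, 3.14, 3.14, 3.14].

INTERFACE

Orientations are given as a 3x3 rotation matrix whose columns are the frame's x, y, z axes.
In Python, from rig import bot gives the robot as it stands.
- The arm moves only by the tool apply_moves, never from a script. Its argument "commands" is a list of rows, each an object with "dp": the shift along the tool's x, y, z in units of 0.5 m (1.0 is 0.5 m), a list of three; "turn": the turn about the tool's z in units of 0.5 rad (1.0 is 0.5 rad); "gripper": the opening, from 0 (shut) to 1 (fully open). A call has 1 to 8 rows; each row is the pose to reach, as a shift and turn from the pose commanded when the call began, along the tool's axes at that moment; what a row does not reach only later rows make up. A row lasts 1/10 s, in which the tool goes at most 50 mm and 8.59 degrees, less where a joint would pass 70% of its speed; a pose out of reach is approached as far as the arm can. A call with a number of a shift or a turn outside -1 to 1 is refused whole. A call with a gripper value outside its range is refused whole. The fingers move at their own pace and stop on an object; the grip force is fixed at half the most. Time passes only in rows, so rows that repeat a pose let the fingers close. It gives the time, the measured TCP pose, the force, the opening and the grip force at its end, in the units of the state.
- bot.sense(): the state, without advancing time (a new reading comes with each control period).
- bot.get_image(name): name is "side" or "top" or "wrist"; returns (picture, depth): 480x640x3 uint8, red, green, blue; 480x640 float32, m along the optical axis (not along the pixel's ray), 0 where there is no reading.
- bot.camera_params(name): a dict with "fx", "fy", "cx", "cy" (pixels), "k1" (the pictures are not rectified: a ray, as slopes to the right and down, at radius r is drawn at 1 + k1 r^2 times it, then the intrinsics apply), "world_from_camera" (4x4, takes a point from camera to world coordinates); the wrist camera has in their place "mount" (4x4, takes a point from camera to tool coordinates, whose origin is the TCP and whose axes are the flange's). Camera axes: x right, y down, z forward; pixel columns grow to the right and rows downward; lengths in m; the calibration is good to about 2 mm. A picture is of the moment at which its call begins: read the wrist's pose just before it. camera_params takes no time and is no camera call.
- bot.job_done(): hands the job in; it is judged then, once.
The state is a dict: "t": time; "joint_pos": joint angles; "dq": joint speeds; "joint_efforts": joint torques, N m; "tool_pos": TCP position; "tcp_rot": TCP orientation; "contact_force": force on the tool from outside, world axes, zero at the start; "wrist_torque": the same for the moment, N m; "finger_gap": opening from 0.0 (shut) to 1.0 (fully open); "grasp_force": force on a finger pad.
Only numpy, scipy, OpenCV 4.12 (cv2) and the standard library are available. Lean on these libraries where they do the work, as an engineer would, in place of code of your own. Each camera call takes 0.05 s, during which the arm holds its last target. There are 200 camera calls.

TASK

The cordless meat-thermometer probe with the red ring lies sunk in its bamboo storage tray. Put it on charge: plug its steel stem into the free slanted well of the charging dock, next to the blue one, and press it fully home against the stiff contact until its black head sits flush on the dock, then let go. The head cannot be gripped in the tray, so lift the probe out by the stem at the finger channel, lay it down outside the tray, let go and take it again by the head; leave the other things on the worktop where they are.

Things in the scene. Friction and masses are not known exactly. Their poses are not given: they have to be found in the camera images.
- probe: Cordless thermometer probe, 132 mm, 70 g, to plug in: black head, a flat-sided bar 48 long, 24 wide (y), 16 thick (z), red ring; steel stem 8 thick, 84 long, last 13 mm a pointed cone. Origin on its axis at the shoulder where the stem leaves the head; x to the tip. Centre of mass in the head, 12 mm behind the shoulder: on a level surface it lies flat on the head, axis 8 mm up, stem level.
- probe_tip (a point): Point of the probe's stem, 84 mm from the shoulder along the probe's x. The worktop midway in front of tray and dock, around x = 0.44 m, y = 0, is always free for laying the probe down across.
- tray: Bamboo storage tray, fixed, 162 x 110 x 30 mm, for two probes; origin under its centre, x along the probe towards its tip. The red probe lies at y = -26 mm, shoulder at x = -19 mm, axis 18 mm above the worktop, tip in a groove 14 mm wide. Its head is sunk 4 mm below the tray's top in a pocket with 2 mm of play: fingers cannot take it there. The other cavity is empty.
- channel (a point): Where to take the stem in the tray: on the probe's axis (18 mm above the worktop), 36 mm in front of the shoulder, in the middle of the finger channel, which is 52 mm long along the stem, cut across the whole width of the tray, floor 5 mm above the worktop.
- dock: Foot of the charging dock, fixed, bamboo plate 126 x 150 x 10 mm, origin under its centre. On it a white block, 132 wide, 46 thick, top edge 110 mm above the worktop; its slanted face looks to the dock's +x and up and has two wells 66 mm apart. The other well holds a like probe with a blue ring, which stays.
- well: The free well: round hole 9.6 mm wide, sharp-edged, in the slanted face. Origin: centre of its mouth, 92 mm above the worktop. z: out of the well, 40 degrees above level; the stem goes in along -z (probe's x along -z). x: down the face; y: level, towards the blue probe's 24 mm wide head at y = +66 mm. The face reaches 23 mm up and down the face from the mouth and 33 mm to -y.
- contact_face (a point): The stiff charging contact in the well where the tip meets it, 78 mm down from the mouth. The stem runs free that far; the last 6 mm push the contact back, which takes 4 to 6 N along the well, and it stays where pushed. Fully home, the head's shoulder lies on the face, the probe's origin at the well's, and the 48 mm of head stand clear.
- mug: Bystander: white espresso mug, 60 mm wide, 50 mm high; origin under it.
- spice_jar_a: Bystander: glass spice jar with red cap, 45 mm wide, 106 mm high; origin under its centre.
- spice_jar_b: Bystander: like spice_jar_a.
- pepper_mill: Bystander: turned wooden pepper mill, 58 mm wide, 160 mm high; origin under its centre.
- oil_bottle: Bystander: oil bottle with green cap, 61 mm wide, 271 mm high; origin under its centre.
- lemon: Bystander: lemon, 78 mm long; origin under it.
- mandarin: Bystander: orange mandarin, 62 mm wide; origin under it.
- garlic: Bystander: garlic bulb, 60 mm wide; origin under it.
Not all that is in view belongs to the job. Several things have the shape of the probe; the one meant has the colours described above.

How it is judged:
By the outcome, as a careful person would: the job done as asked, in the order asked, and still so for the second after the job is handed in, with the robot touching nothing.
It also fails if it takes over 61 s, if anything falls off the work surface, if the arm or the gripper's body presses on something with over 40 N, if the wrist force passes 120 N, or if a joint passes its speed limit or range.

## Working session

There is one attempt and no reset: what is moved stays moved. The work goes in short steps, Python scripts to look and compute and a tool call to move; the robot and the scene stay as the last step left them, time stands still between calls to the robot, and variables do not carry over. Pictures are saved under pics/ and viewed, at most 10 in all, crops included, and the job is handed in when it is done.

Besides the shell and the picture viewer there is one more tool, called after "Call:" as name([rows], argument=value, ...), one row to a line, values as JSON. apply_moves: Moves the arm, as the interface text tells. Its arguments: {"type":"object","properties":{"commands":{"type":"array"}},"required":["commands"]}

```bash
ls; mkdir -p pics; python3 - <<'E'
from rig import bot
import cv2,numpy as np
np.set_printoptions(precision=4,suppress=True)
s=bot.sense();print({k:np.round(v,4).tolist() for k,v in s.items()},bot.grasp_offset)
ims=[]
for n in("top","side","wrist"):
    p=bot.camera_params(n);print(n,{k:np.round(v,4).tolist() for k,v in p.items()})
    im,d=bot.get_image(n);np.savez(f"pics/{n}0.npz",im=im,d=d);cv2.imwrite(f"pics/{n}0.png",im[...,::-1])
E
```

```text
pics
{'t': 0.0, 'joint_pos': [-1.2831, 0.4778, 0.0223, 1.5565, -0.0115, 1.1093, -0.0831], 'dq': [0.0016, -0.0002, 0.0008, -0.0009, -0.0005, -0.0002, -0.0002], 'joint_efforts': [0.0004, -59.6453, 1.6081, -28.1181, 0.0125, 0.0095, 0.0], 'tool_pos': [0.26, 0.6222, 0.1936], 'tcp_rot': [[-0.9227, 0.3855, -0.0006], [0.3855, 0.9227, -0.0017], [-0.0001, -0.0018, -1.0]], 'contact_force': [0.7952, 0.4866, 0.3997], 'wrist_torque': [0.0248, -0.0238, -0.0595], 'grasp_force': 0.0, 'finger_gap': 1.0004} -0.0187
top {'fx': 497.2391, 'fy': 497.2391, 'cx': 312.9155, 'cy': 238.7786, 'k1': 0.0028, 'world_from_camera': [[0.0246, -0.9814, 0.1905, 0.3306], [-0.9997, -0.0234, 0.009, 0.0171], [-0.0044, -0.1907, -0.9816, 1.1271], [0.0, 0.0, 0.0, 1.0]]}
side {'fx': 450.4827, 'fy': 450.4827, 'cx': 322.2133, 'cy': 235.9335, 'k1': 0.0287, 'world_from_camera': [[-0.816, -0.2067, 0.5399, 0.0654], [-0.5777, 0.3237, -0.7493, 0.6625], [-0.0199, -0.9233, -0.3835, 0.4448], [0.0, 0.0, 0.0, 1.0]]}
wrist {'fx': 385.2969, 'fy': 385.2969, 'cx': 314.5307, 'cy': 235.5489, 'k1': -0.0497, 'mount': [[0.0001, -0.9642, -0.2652, 0.0673], [1.0, 0.0, 0.0002, 0.001], [-0.0002, -0.2652, 0.9642, -0.179], [0.0, 0.0, 0.0, 1.0]]}
```

View pics/top0.png

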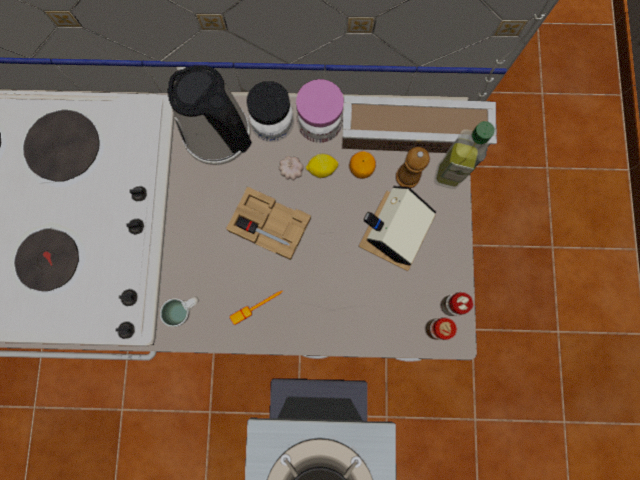

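View pics/side0.png

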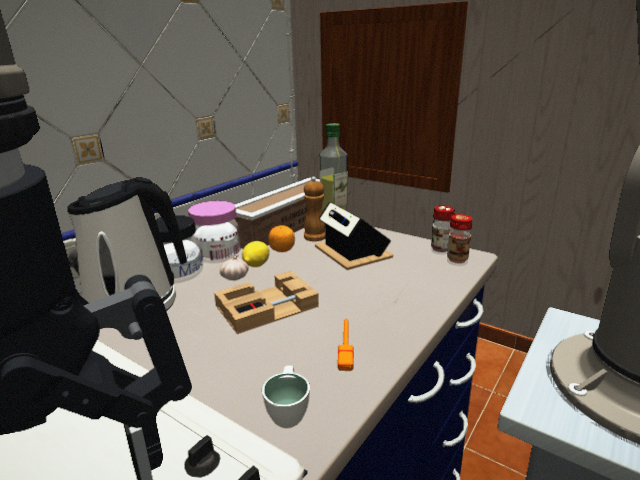

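```bash
python3 - <<'E'
import cv2,numpy as np
t=cv2.imread("pics/top0.png");s=cv2.imread("pics/side0.png")
f=lambda a:cv2.resize(a,(400,300),interpolation=cv2.INTER_CUBIC)
m=np.vstack([np.hstack([f(t[180:270,215:335]),f(t[180:270,345:465])]),np.hstack([f(s[180:285,290:430]),f(s[255:345,205:325])])])
cv2.imwrite("pics/crop1.png",m)
E
```

```text
(no output)
```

View pics/crop1.png

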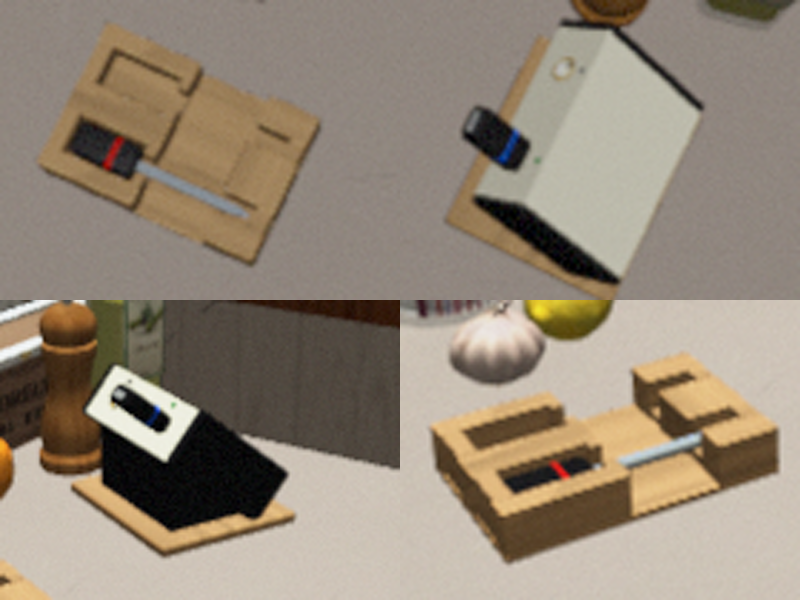

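```bash
cat > h.py <<'E'
import cv2,numpy as np
from rig import bot
np.set_printoptions(precision=4,suppress=True)
def shot(n,tag=None):
    s=bot.sense();im,d=bot.get_image(n)
    if tag: cv2.imwrite(f"pics/{tag}.png",im[...,::-1])
    return im,d,wfc(n,s)
def wfc(n,s=None):
    p=bot.camera_params(n)
    if n!="wrist": return p["world_from_camera"]
    T=np.eye(4);T[:3,:3]=s["tcp_rot"];T[:3,3]=s["tool_pos"];return T@p["mount"]
def rays(n,uv):
    p=bot.camera_params(n);uv=np.asarray(uv,float).reshape(-1,2)
    q=(uv-[p["cx"],p["cy"]])/[p["fx"],p["fy"]];r=q.copy()
    for _ in range(10): r=q/(1+p["k1"]*(r**2).sum(1,keepdims=True))
    return np.c_[r,np.ones(len(r))]
def world(n,d,W):   # HxWx3 world points
    u,v=np.meshgrid(np.arange(640),np.arange(480))
    c=rays(n,np.c_[u.ravel(),v.ravel()])*d.reshape(-1,1)
    return (c@W[:3,:3].T+W[:3,3]).reshape(480,640,3)
def onplane(n,W,uv,z):
    r=rays(n,uv)@W[:3,:3].T
    return W[:3,3]+r*((z-W[2,3])/r[:,2:])
E
python3 - <<'E'
from h import *
for n in("top","side"):
    a=np.load(f"pics/{n}0.npz");im,d=a["im"],a["d"];W=wfc(n);P=world(n,d,W);np.save(f"pics/P{n}.npy",P)
    X=P.reshape(-1,3);ok=(d.ravel()>0)
    # table bias
    if n=="top": print("table z",np.median(P[300:330,300:400,2]),P[180:182,300,:])
    # tray
    m=ok&(X[:,0]>.35)&(X[:,0]<.62)&(X[:,1]>.0)&(X[:,1]<.25)&(X[:,2]>.024)&(X[:,2]<.036)
    r=cv2.minAreaRect(X[m][:,:2].astype(np.float32)*1000);print(n,"tray",m.sum(),r,"z",np.median(X[m][:,2]))
    hsv=cv2.cvtColor(im,cv2.COLOR_RGB2HSV).reshape(-1,3)
    red=ok&((hsv[:,0]<6)|(hsv[:,0]>174))&(hsv[:,1]>150)&(hsv[:,2]>90)&(X[:,0]>.35)&(X[:,0]<.62)&(X[:,1]>.0)&(X[:,1]<.25)&(X[:,2]<.06)
    print("red",red.sum(),X[red].mean(0))
    blue=ok&(abs(hsv[:,0].astype(int)-115)<12)&(hsv[:,1]>130)&(hsv[:,2]>70)&(X[:,0]>.4)&(X[:,0]<.7)&(X[:,1]<-.05)&(X[:,1]>-.3)&(X[:,2]>.03)
    print("blue",blue.sum(),X[blue].mean(0) if blue.any() else 0)
    # face plane: points near well
    s=[(slice(194,222),slice(370,405)),(slice(205,240),slice(318,362))][n=="side"]
    print("bounds",P[s].reshape(-1,3).min(0),P[s].reshape(-1,3).max(0))
a=np.load("pics/Ptop.npy");print("well",a[199:203,391:397].reshape(-1,3)[:24:3])
print("well plane",onplane("top",wfc("top"),[[393.6,200.4]],.092))
print("crn face top edge",onplane("top",wfc("top"),[[528/400*0+345+.3*(610-400),180+.3*27],[345+.3*(527-400),180+.3*202]],.110))
E
```

```text
table z 7.398703749772473e-05 [[ 0.6903  0.0615 -0.0007]
 [ 0.6872  0.0614  0.0013]]
top tray 1494 ((581.0394287109375, 130.30992126464844), (162.51600646972656, 110.22743225097656), 66.25474548339844) z 0.029757080308154604
red 29 [0.5578 0.1746 0.0251]
blue 27 [ 0.5633 -0.1077  0.1095]
bounds [ 0.3306 -0.1683 -0.0061] [0.6611 0.0171 1.1271]
side tray 1538 ((579.225830078125, 130.7376708984375), (163.47906494140625, 112.44956970214844), 66.8658676147461) z 0.029475593271963557
red 16 [0.5496 0.1738 0.0239]
blue 10 [ 0.5569 -0.0987  0.1049]
bounds [ 0.0654 -1.3145 -0.3922] [1.3143 0.6625 0.4448]
well [[ 0.6245 -0.1402  0.0858]
 [ 0.6234 -0.146   0.09  ]
 [ 0.6212 -0.1396  0.0893]
 [ 0.622  -0.1465  0.087 ]
 [ 0.6186 -0.1394  0.0909]
 [ 0.6202 -0.1467  0.0856]
 [ 0.6155 -0.1389  0.0938]
 [ 0.6157 -0.1454  0.0937]]
well plane [[ 0.6197 -0.1448  0.092 ]]
crn face top edge [[ 0.6424 -0.1727  0.11  ]
 [ 0.5276 -0.1196  0.11  ]]
```

```bash
cat >> h.py <<'E'
def plan(p,yaw_y=None,show=True):
    """dp/turn (move units) from the measured pose to TCP p with tool y at yaw_y (deg)"""
    s=bot.sense();R=np.array(s["tcp_rot"]);c=np.array(s["tool_pos"])
    y=np.degrees(np.arctan2(R[1,1],R[0,1]));t=0 if yaw_y is None else ((y-yaw_y+180)%360-180)
    print("t",round(s["t"],2),"tcp",c,"yaw",round(y,2),"gap",round(s["finger_gap"],3),"F",np.array(s["contact_force"]),"grip",round(s["grasp_force"],1))
    print("  dp",R.T@(np.array(p)-c)/.5,"turn",np.radians(t)/.5)
E
python3 - <<'E'
from h import *
P=np.load("pics/Ptop.npy").reshape(-1,3);d=np.load("pics/top0.npz")["d"].ravel()
P=P[(d>0)&(P[:,2]>.12)&(P[:,2]<.5)&(P[:,0]>.3)&(P[:,0]<.9)&(P[:,1]>-.3)&(P[:,1]<.4)]
for y in np.arange(-.3,.4,.05):
    q=P[abs(P[:,1]-y)<.025]
    if len(q): print(round(y,2),len(q),"xmin",q[:,0].min(),"zmax",q[:,2].max())
plan([.549,.1255,.19],-23.8)
E
```

```text
-0.3 657 xmin 0.6741413963051353 zmax 0.2761971658161969
-0.25 836 xmin 0.6798169532657177 zmax 0.27492788766863985
-0.2 343 xmin 0.6773628461465353 zmax 0.16235394781184398
-0.15 99 xmin 0.6821715133072381 zmax 0.14746575519277205
-0.1 94 xmin 0.5616715968551613 zmax 0.131660602122476
-0.0 9 xmin 0.788479331378789 zmax 0.12208543495868063
0.05 13 xmin 0.7850079516727861 zmax 0.12210465513291391
0.1 12 xmin 0.788051271446971 zmax 0.1217078124986457
0.15 13 xmin 0.7473489926672753 zmax 0.13225907723446995
0.2 1318 xmin 0.7281806705826492 zmax 0.24657480722270497
0.25 1828 xmin 0.7333373536083145 zmax 0.2451870061877659
0.3 1281 xmin 0.7348989708537235 zmax 0.2329076547049015
0.35 8 xmin 0.7661147149615966 zmax 0.20768025186086547
t 0.15 tcp [0.2601 0.6224 0.1939] yaw 67.32 gap 0.997 F [-0.3443 -0.3023  0.0321] grip 0.0
  dp [-0.9163 -0.6942  0.0087] turn 3.180738741002302
```

Call:
apply_moves([
  {"dp":[-0.07,-0.05,0],"turn":0.15,"gripper":1},
  {"dp":[-0.14,-0.1,0],"turn":0.3,"gripper":1},
  {"dp":[-0.21,-0.16,0],"turn":0.5,"gripper":1},
  {"dp":[-0.28,-0.21,0],"turn":0.7,"gripper":1},
  {"dp":[-0.35,-0.26,0],"turn":0.85,"gripper":1},
  {"dp":[-0.42,-0.31,0],"turn":1,"gripper":1},
  {"dp":[-0.48,-0.36,0],"turn":1,"gripper":1},
  {"dp":[-0.48,-0.36,0],"turn":1,"gripper":1},
])

```text
t: 0.95
tool_pos: [0.4158, 0.3578, 0.1946]
tcp_rot: [[-0.618, 0.786, 0.001], [0.786, 0.618, -0.003], [-0.003, -0.001, -1.0]]
contact_force: [-0.1, 0.0, 0.6]
finger_gap: 1.003
grasp_force: 0.0
```

```bash
python3 -c "
from h import *
plan([.549,.1255,.19],-23.8)"
```

```text
t 0.95 tcp [0.4158 0.3578 0.1946] yaw 38.14 gap 1.003 F [-0.1112  0.0373  0.5714] grip 0.0
  dp [-0.5299 -0.0774  0.0108] turn 2.162220111045811
```

Call:
apply_moves([
  {"dp":[-0.1,-0.015,0],"turn":0.25,"gripper":1},
  {"dp":[-0.2,-0.03,0],"turn":0.5,"gripper":1},
  {"dp":[-0.3,-0.045,0],"turn":0.75,"gripper":1},
  {"dp":[-0.4,-0.06,0],"turn":1,"gripper":1},
  {"dp":[-0.5,-0.075,0],"turn":1,"gripper":1},
  {"dp":[-0.53,-0.08,0],"turn":1,"gripper":1},
])

```text
t: 1.55
tool_pos: [0.5487, 0.127, 0.1948]
tcp_rot: [[-0.168, 0.986, 0.001], [0.986, 0.168, -0.002], [-0.002, 0.001, -1.0]]
contact_force: [-0.2, 0.1, -0.1]
finger_gap: 0.997
grasp_force: 0.0
```

Call:
apply_moves([
  {"dp":[0,0,0],"turn":0.25,"gripper":1},
  {"dp":[0,0,0],"turn":0.5,"gripper":1},
  {"dp":[0,0,0],"turn":0.75,"gripper":1},
  {"dp":[0,0,0],"turn":1,"gripper":1},
])

```text
t: 1.95
tool_pos: [0.5464, 0.133, 0.1943]
tcp_rot: [[0.323, 0.946, -0.001], [0.946, -0.323, 0.0], [-0.0, -0.001, -1.0]]
contact_force: [0.3, -0.0, -0.4]
finger_gap: 1.003
grasp_force: 0.0
```

Call:
apply_moves([
  {"dp":[0,0,0],"turn":0.16,"gripper":1},
  {"dp":[0,0,0],"turn":0.16,"gripper":1},
  {"dp":[0,0,0],"turn":0.16,"gripper":1},
])

```text
t: 2.25
tool_pos: [0.5465, 0.1329, 0.1944]
tcp_rot: [[0.391, 0.92, -0.0], [0.92, -0.391, -0.0], [-0.0, -0.0, -1.0]]
contact_force: [0.0, -0.2, -0.7]
finger_gap: 0.998
grasp_force: 0.0
```

```bash
python3 - <<'E'
from h import *
plan([.549,.1255,.19],-23.8)
im,d,W=shot("wrist","w1");np.savez("pics/w1.npz",im=im,d=d,W=W)
P=world("wrist",d,W);X=P.reshape(-1,3)
m=(d.ravel()>0)&(X[:,2]>.025)&(X[:,2]<.036)
print(m.sum(),cv2.minAreaRect(X[m][:,:2].astype(np.float32)*1000),np.median(X[m][:,2]))
E
```

```text
t 2.25 tcp [0.5465 0.1329 0.1944] yaw -23.03 gap 0.998 F [ 0.012  -0.2296 -0.7201] grip 0.0
  dp [-0.0116  0.0104  0.0089] turn 0.02687154181339085
17261 ((640.6552124023438, 88.63671875), (352.726318359375, 704.8462524414062), 23.972537994384766) 0.02965581081485491
```

View pics/w1.png

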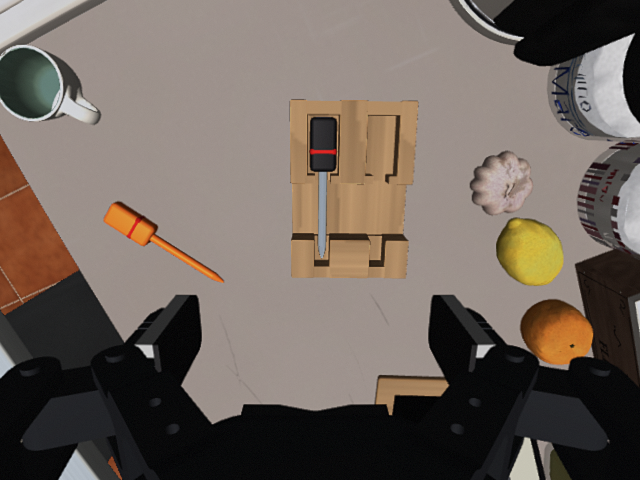

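```bash
python3 - <<'E'
from h import *
a=np.load("pics/w1.npz");im,d,W=a["im"],a["d"],a["W"];P=world("wrist",d,W)
m=np.zeros((480,640),bool);m[90:290,280:425]=1
X=P[m&(d>0)&(P[...,2]>.024)&(P[...,2]<.036)]
r=cv2.minAreaRect(X[:,:2].astype(np.float32)*1000);print("tray",r)
hsv=cv2.cvtColor(im,cv2.COLOR_RGB2HSV)
for v in range(165,262,4):
    row=im[v,300:345].astype(int);st=np.where((row[:,2]>row[:,0]-2)&(row.sum(1)>240))[0]
    if len(st): print(v,300+st.mean(),len(st),onplane("wrist",W,[[300+st.mean(),v]],.02)[0][:2],end=" | ")
print()
dark=(im.sum(2)<120)&m;dark[:,:300]=0;dark[:,345:]=0;dark[:112]=0;dark[180:]=0
vs,us=np.where(dark);print("dark rows",vs.min(),vs.max(),us.mean())
col=im[100:185,323].sum(1);print(col.tolist())
red=(im[...,0]>150)&(im[...,1]<80)&m;vs,us=np.where(red);print("ring",us.mean(),vs.mean(),onplane("wrist",W,[[us.mean(),vs.mean()]],.026))
E
```

```text
tray ((581.5236206054688, 131.55821228027344), (162.3082733154297, 110.37442016601562), 66.65760803222656)
173 322.5 8 [0.5647 0.1579] | 177 322.5 8 [0.5633 0.1545] | 181 322.5 8 [0.5619 0.1512] | 185 322.5 8 [0.5604 0.1478] | 189 322.5 8 [0.559  0.1444] | 193 322.5 8 [0.5576 0.1409] | 197 322.0 7 [0.5557 0.1377] | 201 322.0 7 [0.5543 0.1342] | 205 322.0 7 [0.5528 0.1307] | 209 322.0 7 [0.5513 0.1272] | 213 321.5 8 [0.5494 0.1239] | 217 321.5 8 [0.5479 0.1204] | 221 321.5 8 [0.5465 0.1168] | 225 321.5 8 [0.545  0.1132] | 229 322.0 7 [0.5439 0.1094] | 233 321.5 8 [0.5419 0.106 ] | 237 321.5 8 [0.5404 0.1024] | 241 321.5 8 [0.5389 0.0987] | 245 321.5 8 [0.5373 0.095 ] | 249 321.5 6 [0.5358 0.0913] | 253 321.5 4 [0.5342 0.0876] | 257 321.0 1 [0.5322 0.0841] | 
dark rows 117 174 323.5056179775281
[444, 418, 417, 411, 418, 416, 416, 414, 412, 417, 416, 418, 421, 373, 254, 299, 325, 117, 39, 82, 118, 137, 144, 138, 141, 144, 139, 146, 142, 144, 140, 141, 143, 143, 143, 144, 141, 138, 140, 135, 137, 141, 139, 142, 136, 140, 143, 133, 128, 152, 269, 297, 293, 216, 144, 136, 137, 141, 139, 139, 136, 142, 138, 138, 135, 132, 141, 139, 112, 71, 31, 133, 468, 486, 477, 473, 473, 471, 472, 469, 473, 472, 472, 473, 473]
ring 322.82022471910113 151.23595505617976 [[0.5725 0.1761 0.026 ]]
```

```bash
python3 -c "
from h import *
plan([.551,.126,.012],-23.35)"
```

```text
t 2.3 tcp [0.5465 0.1328 0.1945] yaw -23.05 gap 0.997 F [0.6196 0.2017 0.2954] grip 0.0
  dp [-0.0089  0.0136  0.365 ] turn 0.010443561802511603
```

Call:
apply_moves([
  {"dp":[-0.009,0.0135,0.1],"turn":0.01,"gripper":0.6},
  {"dp":[-0.009,0.0135,0.2],"turn":0.01,"gripper":0.6},
  {"dp":[-0.009,0.0135,0.28],"turn":0.01,"gripper":0.6},
  {"dp":[-0.009,0.0135,0.33],"turn":0.01,"gripper":0.6},
  {"dp":[-0.009,0.0135,0.365],"turn":0.01,"gripper":0.6},
  {"dp":[-0.009,0.0135,0.366],"turn":0.01,"gripper":0.6},
  {"dp":[-0.009,0.0135,0.366],"turn":0.01,"gripper":0.6},
])

```text
t: 3.0
tool_pos: [0.5513, 0.1255, 0.0118]
tcp_rot: [[0.398, 0.917, -0.0], [0.917, -0.398, 0.0], [-0.0, -0.0, -1.0]]
contact_force: [-0.2, -0.2, 0.1]
finger_gap: 0.599
grasp_force: 0.0
```

```bash
python3 -c "
from h import *
plan([.551,.126,.010],-23.35)"
```

```text
t 3.0 tcp [0.5513 0.1255 0.0118] yaw -23.46 gap 0.599 F [-0.2119 -0.2416  0.0811] grip 0.0
  dp [ 0.0007 -0.0008  0.0036] turn -0.0036789696861094243
```

Call:
apply_moves([
  {"dp":[0,0,0.004],"turn":0,"gripper":0.4},
  {"dp":[0,0,0.004],"turn":0,"gripper":0},
  {"dp":[0,0,0.004],"turn":0,"gripper":0},
  {"dp":[0,0,0.004],"turn":0,"gripper":0},
  {"dp":[0,0,0.004],"turn":0,"gripper":0},
  {"dp":[0,0,0.004],"turn":0,"gripper":0},
])

```text
t: 3.6
tool_pos: [0.5511, 0.1256, 0.0097]
tcp_rot: [[0.399, 0.917, 0.0], [0.917, -0.399, 0.0], [0.0, 0.0, -1.0]]
contact_force: [-0.2, 0.2, -0.1]
finger_gap: -0.001
grasp_force: 0.0
```

Call:
apply_moves([
  {"dp":[0,0,-0.02],"turn":0,"gripper":0},
  {"dp":[0,0,-0.05],"turn":0,"gripper":0},
  {"dp":[0,0,-0.09],"turn":0,"gripper":0},
  {"dp":[0,0,-0.13],"turn":0,"gripper":0},
  {"dp":[0,0,-0.16],"turn":0,"gripper":0},
  {"dp":[0,0,-0.16],"turn":0,"gripper":0},
])

```text
t: 4.2
tool_pos: [0.5529, 0.126, 0.0924]
tcp_rot: [[0.399, 0.917, 0.004], [0.917, -0.399, 0.002], [0.004, 0.003, -1.0]]
contact_force: [0.2, 0.8, 0.4]
finger_gap: 0.001
grasp_force: 0.0
```

```bash
python3 - <<'E'
from h import *
plan([.43,.02,.09],-23.35)
a=shot("wrist")[0][100:460,140:500];b=shot("side")[0][230:350,190:350]
cv2.imwrite("pics/w2.png",np.hstack([cv2.resize(a,(400,400)),cv2.resize(b,(400,400))])[...,::-1])
E
```

```text
t 4.2 tcp [0.5529 0.126  0.0924] yaw -23.5 gap 0.001 F [0.1884 0.8295 0.3705] grip 0.0
  dp [-0.2924 -0.141   0.0033] turn -0.005290176396604998
```

View pics/w2.png

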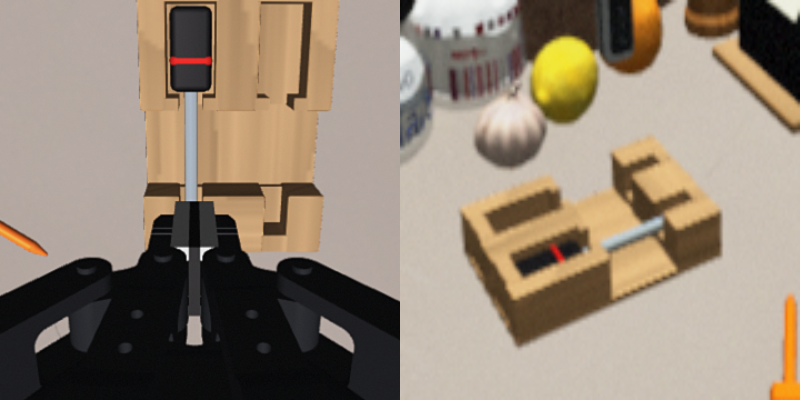

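Call:
apply_moves([
  {"dp":[0,0,0.03],"turn":0,"gripper":0.5},
  {"dp":[0,0,0.06],"turn":0,"gripper":0.5},
  {"dp":[0,0,0.09],"turn":0,"gripper":0.5},
  {"dp":[0,0,0.12],"turn":0,"gripper":0.5},
  {"dp":[0,0,0.15],"turn":0,"gripper":0.5},
  {"dp":[0,0,0.168],"turn":0,"gripper":0.5},
  {"dp":[0,0,0.168],"turn":0,"gripper":0.3},
  {"dp":[0,0,0.168],"turn":0,"gripper":0.3},
])

```text
t: 5.1
tool_pos: [0.5513, 0.1254, 0.0056]
tcp_rot: [[0.399, 0.917, 0.0], [0.917, -0.399, -0.0], [-0.0, 0.0, -1.0]]
contact_force: [0.2, -1.0, -0.1]
finger_gap: 0.302
grasp_force: 0.0
```

Call:
apply_moves([
  {"dp":[0,0,0],"turn":0,"gripper":0.1},
  {"dp":[0,0,0],"turn":0,"gripper":0},
  {"dp":[0,0,0],"turn":0,"gripper":0},
  {"dp":[0,0,0],"turn":0,"gripper":0},
])

```text
t: 5.5
tool_pos: [0.5513, 0.1257, 0.006]
tcp_rot: [[0.399, 0.917, 0.001], [0.917, -0.399, 0.0], [0.001, 0.0, -1.0]]
contact_force: [-0.1, -1.2, -0.2]
finger_gap: -0.002
grasp_force: 0.0
```

```bash
python3 - <<'E'
from h import *
im,d,W=shot("wrist");P=world("wrist",d,W);np.savez("pics/w3.npz",im=im,d=d,W=W)
s=bot.sense();R=np.array(s["tcp_rot"]);T=(P-np.array(s["tool_pos"]))@R   # tool coords
cv2.imwrite("pics/w3.png",cv2.resize(im[130:430,215:415],(600,900))[:600,:,::-1])
for v in range(230,400,8): print(v,[ (d[v,u]>0)*1 and np.round(T[v,u]*1000).astype(int).tolist() for u in (290,300,308,315,322,330,340)])
E
```

```text
230 [[28, -10, -24], [21, -7, 2], [26, -3, -16], [26, 0, -15], [25, 3, -13], [27, 6, -22], [28, 10, -25]]
238 [[17, -12, 1], [17, -7, 1], [22, -3, -15], [22, 0, -15], [22, 3, -14], [17, 7, 3], [17, 12, 2]]
246 [[13, -12, 1], [14, -7, 0], [18, -3, -15], [19, 0, -16], [18, 3, -14], [13, 7, 1], [13, 12, 1]]
254 [[9, -12, 1], [9, -7, 2], [14, -3, -15], [15, 0, -17], [14, 3, -13], [9, 7, 2], [9, 12, 1]]
262 [[5, -12, 1], [5, -7, 1], [10, -3, -14], [11, 0, -16], [10, 3, -13], [5, 7, 2], [5, 12, 2]]
270 [[1, -12, 2], [1, -7, 2], [7, -3, -15], [7, 0, -16], [6, 3, -14], [1, 7, 1], [1, 13, 2]]
278 [[-4, -12, 1], [-3, -7, 1], [2, -3, -14], [3, 0, -15], [2, 3, -13], [-3, 8, 1], [-3, 12, 0]]
286 [[-8, -13, 1], [12, -6, -46], [12, -3, -46], [12, 0, -45], [12, 3, -45], [12, 6, -46], [-8, 13, 1]]
294 [[8, -10, -43], np.int64(0), [13, -3, -55], [12, 0, -53], [12, 2, -53], [12, 5, -52], [8, 9, -45]]
302 [[8, -9, -51], [12, -5, -59], [12, -2, -60], [12, 0, -60], [12, 2, -60], [12, 5, -59], [8, 9, -52]]
310 [[8, -9, -57], [12, -5, -66], [12, -2, -66], [12, 0, -66], [13, 2, -67], [12, 5, -65], [8, 9, -57
[... 465 characters left out ...]
], [3, 0, -74], [8, 2, -83], [13, 4, -91], [12, 6, -90]]
358 [[17, -6, -101], [13, -4, -94], [5, -2, -83], [0, 0, -74], [6, 2, -83], [13, 4, -94], [17, 6, -101]]
366 [[18, -6, -105], [12, -4, -97], [3, -2, -83], [-3, 0, -74], [3, 2, -84], [14, 3, -99], [19, 5, -106]]
374 [[18, -5, -108], [11, -4, -98], [0, -2, -83], [-6, 0, -74], [1, 2, -84], [12, 3, -99], [18, 5, -108]]
382 [[18, -5, -111], [9, -4, -98], [-3, -2, -82], [-9, 0, -74], [-3, 2, -83], [10, 3, -100], [18, 5, -111]]
390 [[18, -5, -113], [-3, -4, -86], [-6, -2, -82], [-52, 0, -21], [-5, 2, -84], [8, 3, -100], [18, 5, -113]]
398 [[16, -5, -113], [-6, -4, -86], [-55, -3, -24], [-55, 0, -24], [-7, 2, -84], [6, 3, -101], [17, 5, -115]]
```

View pics/w3.png

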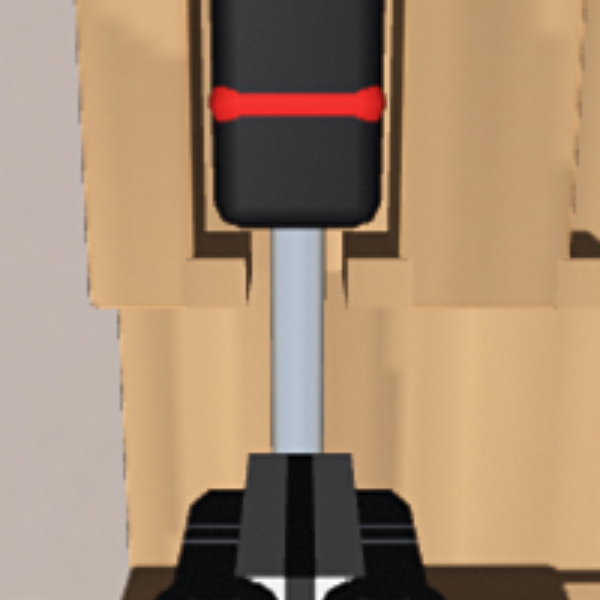

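```bash
python3 - <<'E'
from h import *
s=bot.sense();R=np.array(s["tcp_rot"]);p=np.array(s["tool_pos"])
im,d,W=shot("side","s3");P=world("side",d,W);T=(P-p)@R*1000
ok=(d>0)&(abs(T[...,0])<14)&(abs(T[...,1])<25)&(T[...,2]<-20)&(T[...,2]>-130)
v,u=np.where(ok);print(len(v),u.min(),u.max(),v.min(),v.max())
for r in range(v.min(),v.max()+1,3):
    k=v==r
    if k.any(): print(r,u[k].min(),u[k].max(),T[r,u[k]].mean(0))
y0=max(v.max()-90,0);x0=u.min()-60
cv2.imwrite("pics/s3c.png",cv2.resize(im[y0:y0+120,x0:x0+160],(800,600),interpolation=cv2.INTER_CUBIC)[...,::-1])
E
```

```text
454 265 286 246 291
246 268 268 [  12.6911    6.9619 -123.498 ]
249 268 277 [  11.3277  -10.9007 -124.1208]
252 269 277 [  10.9454  -13.5961 -119.4076]
255 269 281 [   8.8028  -17.7974 -114.827 ]
258 266 281 [   7.45     -5.7255 -104.0293]
261 266 280 [  9.0242  -1.7754 -97.068 ]
264 269 278 [  9.2167  -3.4139 -91.945 ]
267 269 277 [ 11.089   -4.5966 -87.0868]
270 272 276 [ 10.5164  -6.7863 -81.9708]
273 272 285 [  5.4045 -10.3699 -76.1585]
276 272 285 [  3.165   -8.0087 -68.5461]
279 272 285 [  3.7064  -8.3571 -62.8662]
282 272 286 [  3.1962  -8.5913 -56.7979]
285 273 286 [  2.1162  -9.0577 -50.629 ]
288 273 285 [  3.3266  -7.2737 -44.074 ]
291 277 278 [  6.2629  -6.459  -38.4647]
```

View pics/s3c.png

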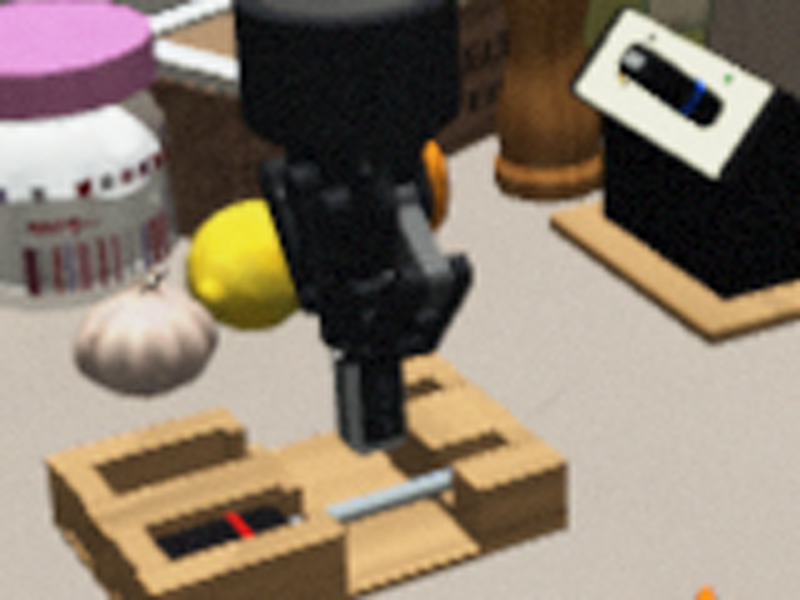

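```bash
python3 - <<'E'
from h import *
a=np.load("pics/w3.npz");P=world("wrist",a["d"],a["W"]);s=bot.sense();R=np.array(s["tcp_rot"]);T=(P-np.array(s["tool_pos"]))@R*1000
for v in range(277,288): print(v,T[v,306],T[v,315],T[v,325])
a=np.load("pics/w1.npz");P=world("wrist",a["d"],a["W"]);p=np.array([.5465,.1329,.1944]);R=np.array([[.391,.92,0],[.92,-.391,0],[0,0,-1]]);T=(P-p)@R*1000
f=(a["d"]>0)&(T[...,2]<-20)&(T[...,2]>-90)&(abs(T[...,1])<60)
v,u=np.where(f);k=np.argsort(-T[v,u][:,2])[:2000:200];print(T[v,u][k],np.c_[u,v][k])
plan([.55,.126,.05])
E
```

```text
277 [  2.5193  -4.1313 -12.4373] [  3.9551   0.0257 -16.0851] [-3.1541  5.0837  1.9769]
278 [  2.4973  -4.1065 -13.6307] [  3.0199   0.028  -14.948 ] [-3.2598  5.0556  0.8863]
279 [  2.5745  -4.0763 -15.0567] [  2.9608   0.0263 -16.023 ] [-3.7045  5.0529  0.6586]
280 [  1.745   -4.0989 -14.2106] [  2.0075   0.0285 -14.8622] [-4.7275  5.0928  1.8692]
281 [ 12.3949  -3.462  -41.6915] [ 12.2743  -0.0181 -41.3934] [ 12.1102   3.8282 -40.9912]
282 [ 12.3202  -3.4453 -42.5145] [ 12.2117  -0.0194 -42.2483] [ 12.4611   3.776  -42.8614]
283 [ 12.2565  -3.4282 -43.354 ] [ 12.0939  -0.0205 -42.9582] [ 11.923    3.7884 -42.5453]
284 [ 12.4092  -3.3991 -44.7051] [ 12.2974  -0.0229 -44.4347] [ 12.2044   3.7421 -44.2128]
285 [ 12.5268  -3.3724 -45.9541] [ 12.1478  -0.0238 -45.0456] [ 12.3223   3.708  -45.466 ]
286 [ 12.1161  -3.3753 -45.9303] [ 11.7418  -0.0237 -45.0393] [ 11.9937   3.7058 -45.6408]
287 [ 12.246   -3.3484 -47.1847] [ 11.8085  -0.0254 -46.1511] [ 12.1001   3.6732 -46.842 ]
[[ -5.1785  42.6746 -48.883 ]
 [  3.9125  42.1229 -52.0118]
 [ -2.7796 -43.1224 -53.9046]
 [ -4.8487  42.6739 -55.2742]
 [ 11.9213 -42.8179 -56.5468]
 [  4.4536 -42.787  -57.7009]
 [ 11.8836  44.9457 -58.9308]
 [ 12.0172 -44.4867 -60.0092]
 [  7.9404 -54.216  -60.9739]
 [ -7.9901 -43.3341 -62.0084]] [[428 331]
 [431 313]
 [197 332]
 [433 339]
 [192 298]
 [193 319]
 [447 301]
 [184 302]
 [156 314]
 [191 357]]
t 5.6 tcp [0.5512 0.1256 0.0058] yaw -23.49 gap -0.002 F [-0.9468  0.0496 -0.5793] grip 0.0
  dp [-0.0002 -0.0025 -0.0884] turn 0.0
```

Call:
apply_moves([
  {"dp":[0,0,0],"turn":0,"gripper":0.5},
  {"dp":[0,0,0],"turn":0,"gripper":0.5},
  {"dp":[0,0,0.02],"turn":0,"gripper":0.5},
  {"dp":[0,0,0.04],"turn":0,"gripper":0.5},
  {"dp":[0,0,0.06],"turn":0,"gripper":0.5},
  {"dp":[0,0,0.07],"turn":0,"gripper":0.5},
  {"dp":[0,0,0.076],"turn":0,"gripper":0.4},
  {"dp":[0,0,0.076],"turn":0,"gripper":0.3},
])

```text
t: 6.4
tool_pos: [0.552, 0.1251, -0.0317]
tcp_rot: [[0.399, 0.917, 0.001], [0.917, -0.399, 0.0], [0.001, 0.001, -1.0]]
contact_force: [-2.0, -2.6, 8.6]
finger_gap: 0.302
grasp_force: 4.1
```

Call:
apply_moves([
  {"dp":[0,0,0],"turn":0,"gripper":0.2},
  {"dp":[0,0,0],"turn":0,"gripper":0},
  {"dp":[0,0,0],"turn":0,"gripper":0},
  {"dp":[0,0,0],"turn":0,"gripper":0},
  {"dp":[0,0,0],"turn":0,"gripper":0},
])

```text
t: 6.9
tool_pos: [0.5523, 0.1258, -0.0312]
tcp_rot: [[0.399, 0.917, 0.002], [0.917, -0.399, 0.001], [0.002, 0.001, -1.0]]
contact_force: [-1.1, -0.1, 10.9]
finger_gap: 0.061
grasp_force: 60.8
```

Call:
apply_moves([
  {"dp":[0,0,-0.01],"turn":0,"gripper":0},
  {"dp":[0,0,-0.025],"turn":0,"gripper":0},
  {"dp":[0,0,-0.05],"turn":0,"gripper":0},
  {"dp":[0,0,-0.09],"turn":0,"gripper":0},
  {"dp":[0,0,-0.13],"turn":0,"gripper":0},
  {"dp":[0,0,-0.15],"turn":0,"gripper":0},
  {"dp":[0,0,-0.15],"turn":0,"gripper":0},
])

```text
t: 7.6
tool_pos: [0.5522, 0.1259, 0.0443]
tcp_rot: [[0.399, 0.917, 0.003], [0.917, -0.399, 0.001], [0.002, 0.002, -1.0]]
contact_force: [1.1, 0.3, -0.5]
finger_gap: 0.063
grasp_force: 58.5
```

```bash
python3 - <<'E'
from h import *
plan([.43,.02,.04],-23.35)
a=shot("wrist")[0][100:460,140:500];b=shot("side")[0][220:340,230:350]
cv2.imwrite("pics/w4.png",np.hstack([cv2.resize(a,(400,400)),cv2.resize(b,(400,400))])[...,::-1])
E
```

```text
t 7.6 tcp [0.5522 0.1259 0.0443] yaw -23.49 gap 0.063 F [ 1.0922  0.34   -0.5171] grip 58.5
  dp [-0.2917 -0.1397  0.0076] turn -0.004984277508646798
```

View pics/w4.png

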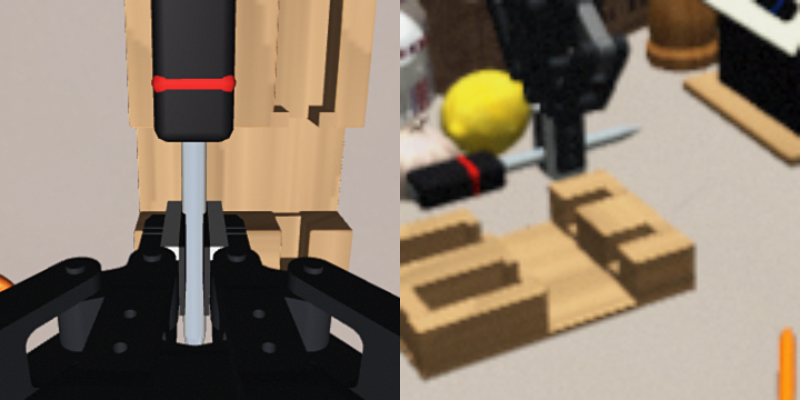

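Call:
apply_moves([
  {"dp":[-0.06,-0.01,0],"turn":0,"gripper":0},
  {"dp":[-0.13,-0.02,0],"turn":0,"gripper":0},
  {"dp":[-0.2,-0.035,0],"turn":0,"gripper":0},
  {"dp":[-0.27,-0.045,0],"turn":0,"gripper":0},
  {"dp":[-0.33,-0.055,0],"turn":0,"gripper":0},
  {"dp":[-0.367,-0.063,0.03],"turn":0,"gripper":0},
  {"dp":[-0.367,-0.063,0.08],"turn":0,"gripper":0},
  {"dp":[-0.367,-0.063,0.11],"turn":0,"gripper":0},
])

```text
t: 8.5
tool_pos: [0.4473, -0.0309, -0.0142]
tcp_rot: [[0.4, 0.917, -0.003], [0.917, -0.4, -0.0], [-0.001, -0.002, -1.0]]
contact_force: [-0.4, -0.1, -0.5]
finger_gap: 0.064
grasp_force: 58.6
```

Call:
apply_moves([
  {"dp":[0,0,0.02],"turn":0,"gripper":0},
  {"dp":[0,0,0.035],"turn":0,"gripper":0},
  {"dp":[0,0,0.043],"turn":0,"gripper":0},
  {"dp":[0,0,0.046],"turn":0,"gripper":0},
  {"dp":[0,0,0.046],"turn":0,"gripper":0},
])

```text
t: 9.0
tool_pos: [0.4493, -0.0301, -0.0353]
tcp_rot: [[0.399, 0.917, 0.0], [0.917, -0.399, 0.0], [0.0, 0.0, -1.0]]
contact_force: [0.2, 0.6, -1.0]
finger_gap: 0.067
grasp_force: 58.6
```

Call:
apply_moves([
  {"dp":[0,0,0.004],"turn":0,"gripper":0},
  {"dp":[0,0,0.007],"turn":0,"gripper":0},
  {"dp":[0,0,0.007],"turn":0,"gripper":0},
])

```text
t: 9.3
tool_pos: [0.4497, -0.03, -0.0364]
tcp_rot: [[0.4, 0.917, 0.002], [0.917, -0.4, 0.002], [0.003, 0.0, -1.0]]
contact_force: [-8.1, 0.8, 39.1]
finger_gap: 0.065
grasp_force: 80.5
```

Call:
apply_moves([
  {"dp":[0,0,-0.008],"turn":0,"gripper":0},
  {"dp":[0,0,-0.008],"turn":0,"gripper":0.2},
  {"dp":[0,0,-0.008],"turn":0,"gripper":0.35},
  {"dp":[0,0,-0.008],"turn":0,"gripper":0.4},
  {"dp":[0,0,-0.03],"turn":0,"gripper":0.5},
  {"dp":[0,0,-0.07],"turn":0,"gripper":0.5},
  {"dp":[0,0,-0.15],"turn":0,"gripper":0.5},
  {"dp":[0,0,-0.2],"turn":0,"gripper":0.5},
])

```text
t: 10.1
tool_pos: [0.4493, -0.0306, 0.0632]
tcp_rot: [[0.399, 0.917, 0.001], [0.917, -0.399, -0.0], [0.0, 0.001, -1.0]]
contact_force: [1.4, 0.4, 0.0]
finger_gap: 0.496
grasp_force: 0.0
```

```bash
python3 - <<'E'
from h import *
plan([.459,.025,.06],-23.35)
im,d,W=shot("wrist","w5");np.savez("pics/w5.npz",im=im,d=d,W=W);P=world("wrist",d,W)
red=(im[...,0]>150)&(im[...,1]<80)&(P[...,2]<.03)&(d>0)
v,u=np.where(red);print("ring px",len(v),u.mean(),v.mean(),P[red].mean(0))
blk=(im.sum(2)<230)&(d>0)&(P[...,2]>.010)&(P[...,2]<.022)&(np.linalg.norm(P[...,:2]-P[red].mean(0)[:2],axis=2)<.055)
X=P[blk];r=cv2.minAreaRect(X[:,:2].astype(np.float32)*1000);print("head",blk.sum(),r,np.median(X[:,2]))
E
```

```text
t 10.1 tcp [ 0.4493 -0.0306  0.0632] yaw -23.53 gap 0.496 F [1.4412 0.3764 0.037 ] grip 0.0
  dp [ 0.1096 -0.0267  0.0064] turn -0.00642764956713461
ring px 483 221.01242236024845 245.91097308488614 [ 0.0652 -0.2393 -0.3546]
head 0 ((0.0, 0.0), (0.0, 0.0), 0.0) nan
  return _methods._mean(a, axis=axis, dtype=dtype,
  ret = ret.dtype.type(ret / rcount)
```

```bash
cat >> h.py <<'E'
def head(im,d,P,zlo=.008,zhi=.03):
    red=(im[...,0]>150)&(im[...,1]<80)&(P[...,2]>zlo)&(P[...,2]<zhi)&(d>0)
    c=np.median(P[red],0);print("ring",red.sum(),c)
    blk=(im.sum(2)<260)&(d>0)&(P[...,2]>.010)&(P[...,2]<.022)&(np.linalg.norm(P[...,:2]-c[:2],axis=2)<.055)
    X=P[blk];print("head",blk.sum(),cv2.minAreaRect(X[:,:2].astype(np.float32)*1000),np.median(X[:,2]))
    st=(d>0)&(P[...,2]>.0065)&(P[...,2]<.014)&(np.linalg.norm(P[...,:2]-c[:2],axis=2)<.10)&(im[...,2]>im[...,0].astype(int))&(im.sum(2)>300)
    v,u=np.where(st);
    if len(v)>20: print("stem",st.sum(),cv2.fitLine(P[st][:,:2].astype(np.float32),cv2.DIST_HUBER,0,.01,.01).ravel())
E
python3 - <<'E'
from h import *
a=np.load("pics/w5.npz");im,d,W=a["im"],a["d"],a["W"];P=world("wrist",d,W)
head(im,d,P)
E
```

```text
ring 280 [0.4678 0.0211 0.0153]
head 3153 ((473.10540771484375, 25.235212326049805), (48.250831604003906, 24.118331909179688), 68.40955352783203) 0.015336573559154382
stem 1334 [ 0.3899  0.9209  0.4492 -0.0312]
```

```bash
python3 -c "
from h import *
plan([.4733,.0255,-.0345],-22.8)"
```

```text
t 10.15 tcp [ 0.4515 -0.0306  0.0659] yaw -23.56 gap 0.499 F [ 0.9156 -0.6509  2.1125] grip 0.0
  dp [ 0.1196 -0.0058  0.2012] turn -0.026702497028849224
```

Call:
apply_moves([
  {"dp":[0.07,-0.004,0],"turn":-0.026,"gripper":0.5},
  {"dp":[0.119,-0.006,0.03],"turn":-0.026,"gripper":0.5},
  {"dp":[0.119,-0.006,0.09],"turn":-0.026,"gripper":0.5},
  {"dp":[0.119,-0.006,0.14],"turn":-0.026,"gripper":0.5},
  {"dp":[0.119,-0.006,0.15],"turn":-0.026,"gripper":0.5},
  {"dp":[0.119,-0.006,0.15],"turn":-0.026,"gripper":0.5},
  {"dp":[0.119,-0.006,0.15],"turn":-0.026,"gripper":0.5},
])

```text
t: 10.85
tool_pos: [0.4706, 0.0253, -0.013]
tcp_rot: [[0.387, 0.922, 0.001], [0.922, -0.387, 0.0], [0.001, 0.001, -1.0]]
contact_force: [0.3, 0.1, 0.5]
finger_gap: 0.502
grasp_force: 0.0
```

```bash
python3 -c "
from h import *
plan([.4733,.0255,-.0342],-22.8)
"
```

```text
t 10.85 tcp [ 0.4706  0.0253 -0.013 ] yaw -22.79 gap 0.502 F [0.3233 0.1427 0.4926] grip 0.0
  dp [0.0024 0.0047 0.0424] turn 0.00038245720371399137
```

Call:
apply_moves([
  {"dp":[0.002,0.004,0.02],"turn":0,"gripper":0.5},
  {"dp":[0.002,0.004,0.035],"turn":0,"gripper":0.5},
  {"dp":[0.002,0.004,0.042],"turn":0,"gripper":0.4},
  {"dp":[0.002,0.004,0.042],"turn":0,"gripper":0},
  {"dp":[0.002,0.004,0.042],"turn":0,"gripper":0},
  {"dp":[0.002,0.004,0.042],"turn":0,"gripper":0},
  {"dp":[0.002,0.004,0.042],"turn":0,"gripper":0},
])

```text
t: 11.55
tool_pos: [0.4722, 0.0257, -0.0348]
tcp_rot: [[0.387, 0.922, 0.0], [0.922, -0.387, 0.0], [0.0, 0.0, -1.0]]
contact_force: [0.1, 0.3, -1.1]
finger_gap: 0.267
grasp_force: 58.6
```

Call:
apply_moves([
  {"dp":[0,0,-0.03],"turn":0,"gripper":0},
  {"dp":[0,0,-0.1],"turn":0,"gripper":0},
  {"dp":[0,0,-0.2],"turn":0,"gripper":0},
  {"dp":[0,0,-0.3],"turn":0,"gripper":0},
  {"dp":[0,0,-0.39],"turn":0,"gripper":0},
  {"dp":[-0.03,0.05,-0.47],"turn":0,"gripper":0},
  {"dp":[-0.07,0.12,-0.47],"turn":0,"gripper":0},
  {"dp":[-0.12,0.18,-0.47],"turn":0,"gripper":0},
])

```text
t: 12.35
tool_pos: [0.5342, -0.0641, 0.202]
tcp_rot: [[0.384, 0.923, 0.004], [0.923, -0.384, 0.002], [0.003, 0.003, -1.0]]
contact_force: [-0.1, -0.4, -1.6]
finger_gap: 0.263
grasp_force: 58.9
```

Call:
apply_moves([
  {"dp":[-0.05,0.06,0],"turn":0,"gripper":0},
  {"dp":[-0.1,0.12,0],"turn":0,"gripper":0},
  {"dp":[-0.11,0.13,0],"turn":0,"gripper":0},
  {"dp":[-0.11,0.13,0],"turn":0,"gripper":0},
  {"dp":[-0.11,0.13,0],"turn":0,"gripper":0},
])

```text
t: 12.85
tool_pos: [0.5701, -0.139, 0.1997]
tcp_rot: [[0.386, 0.923, -0.001], [0.923, -0.386, 0.001], [0.0, -0.001, -1.0]]
contact_force: [0.2, 1.2, -0.5]
finger_gap: 0.267
grasp_force: 58.9
```

```bash
python3 - <<'E'
from h import *
plan([.572,-.141,.2])
im,d,W=shot("wrist","w6");np.savez("pics/w6.npz",im=im,d=d,W=W)
s=bot.sense();plan([.572,-.141,.2])
E
```

```text
t 12.85 tcp [ 0.5701 -0.139   0.1997] yaw -22.71 gap 0.267 F [ 0.2191  1.2433 -0.4699] grip 58.9
  dp [-0.0022  0.005  -0.0007] turn 0.0
t 12.9 tcp [ 0.5702 -0.1385  0.1998] yaw -22.65 gap 0.262 F [ 0.1052  0.5685 -1.3874] grip 58.9
  dp [-0.0032  0.0052 -0.0005] turn 0.0
```

View pics/w6.png

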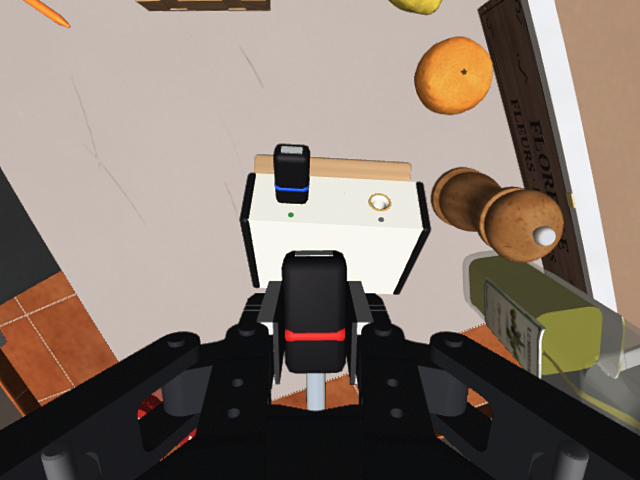

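```bash
python3 - <<'E'
from h import *
a=np.load("pics/w6.npz");im,d,W=a["im"],a["d"],a["W"];P=world("wrist",d,W)
m=np.zeros((480,640),bool);m[183:216,315:365]=1;m[185:216,396:414]=1;m&=d>0
X=P[m];c=X.mean(0)
for _ in range(3):
    u,s,vt=np.linalg.svd(X-c,full_matrices=False);n=vt[2]*np.sign(vt[2,2]);r=(X-c)@n;X=X[abs(r)<.003];c=X.mean(0)
print("n",n,"elev",np.degrees(np.arcsin(n[2])),"yaw",np.degrees(np.arctan2(n[1],n[0])),len(X))
hsv=cv2.cvtColor(im,cv2.COLOR_RGB2HSV);g=(hsv[...,1]>70)&(hsv[...,0]>12)&(hsv[...,0]<35);g[:190]=0;g[216:]=0;g[:,:362]=0;g[:,396:]=0
v,u=np.where(g);e=cv2.fitEllipse(cv2.convexHull(np.c_[u,v].astype(np.int32)));print("ring",len(v),e)
ra=rays("wrist",[e[0]])@W[:3,:3].T
for nn,z0 in((n,None),):
    t=((c-W[:3,3])@n)/(ra[0]@n);w=W[:3,3]+t*ra[0];print("mouth",w)
print("mouth z=.092",onplane("wrist",W,[e[0]],.092))
# block top ridge line direction (white/face edge) via plane of back face
m=np.zeros((480,640),bool);m[232:270,255:280]=1;m[232:280,360:395]=1;X=P[m&(d>0)];cb=X.mean(0);nb=np.linalg.svd(X-cb,full_matrices=False)[2][2]
L=np.cross(n,nb);L/=np.linalg.norm(L);print("ridge dir",L,np.degrees(np.arctan2(L[1],L[0])))
# blue ring side check in top cam and probe tip not needed
E
```

```text
n [0.3321 0.6904 0.6427] elev 39.99151192327674 yaw 64.30822231074713 2202
ring 123 ((379.40869140625, 202.0781707763672), (17.588077545166016, 22.551572799682617), 103.05101013183594)
mouth [ 0.6209 -0.1434  0.0918]
mouth z=.092 [[ 0.6209 -0.1433  0.092 ]]
ridge dir [-0.901   0.4339 -0.0005] 154.28591178398835
```

```bash
python3 - <<'E'
from h import *
a=np.load("pics/w6.npz");im,d,W=a["im"],a["d"],a["W"];P=world("wrist",d,W)
T=(P-np.array([.5701,-.1388,.19975]))@np.array(bot.sense()["tcp_rot"])*1000
X=T[262:326,292:340].reshape(-1,3)
c=np.linalg.lstsq(np.c_[X[:,:2],np.ones(len(X))],X[:,2],rcond=None)[0];print("z=",c,"pitch deg",np.degrees(np.arctan(c[0])),X.mean(0))
for v in range(246,264,2): print(v,T[v,315])
r=(im[...,0]>150)&(im[...,1]<80)&(T[...,2]<-20)&(T[...,2]>-80);print("ring",np.median(T[r],0),T[r].min(0),T[r].max(0))
E
```

```text
z= [ -0.3991   0.0095 -46.6679] pitch deg -21.75502985762467 [ 11.1169   0.1876 -51.1025]
246 [-19.9272   0.1789 109.848 ]
248 [-22.337    0.1804 112.3359]
250 [ 24.081    0.028  -39.9625]
252 [ 24.2443   0.0246 -42.9377]
254 [ 24.1619   0.0221 -45.065 ]
256 [ 24.2622   0.0191 -47.6746]
258 [ 23.5703   0.0185 -47.8626]
260 [ 23.2555   0.0168 -49.1458]
262 [ 22.4729   0.0165 -49.0574]
ring [ -5.9071  -0.3713 -50.7586] [ -8.6052 -11.3314 -52.414 ] [ -3.7527  10.9092 -48.478 ]
```

```bash
python3 - <<'E'
from h import *
a=np.load("pics/w6.npz");im,d,W=a["im"],a["d"],a["W"];P=world("wrist",d,W)
T=(P-np.array([.5701,-.1388,.19975]))@np.array(bot.sense()["tcp_rot"])*1000
for v in range(262,420,9): print(v,[np.round(T[v,u],1).tolist() for u in(300,315,330)])
E
```

```text
262 [[22.6, -5.3, -49.4], [22.5, 0.0, -49.1], [22.6, 5.3, -49.6]]
271 [[20.1, -5.3, -51.7], [19.4, 0.0, -49.9], [19.4, 5.3, -50.1]]
280 [[16.4, -5.3, -50.9], [16.1, 0.0, -50.4], [16.2, 5.4, -50.5]]
289 [[13.0, -5.4, -51.1], [12.5, 0.0, -50.0], [12.2, 5.4, -49.4]]
298 [[9.2, -5.4, -50.5], [9.7, 0.0, -51.5], [9.3, 5.4, -50.9]]
307 [[5.7, -5.5, -50.8], [5.1, 0.0, -49.4], [5.7, 5.5, -50.7]]
316 [[2.2, -5.5, -50.9], [1.3, 0.0, -49.2], [2.1, 5.5, -50.7]]
325 [[-1.8, -5.6, -50.3], [-1.7, 0.0, -50.5], [-1.0, 5.5, -51.8]]
334 [[-5.2, -5.6, -50.9], [-5.2, -0.0, -50.9], [-4.8, 5.5, -51.7]]
343 [[-9.1, -5.6, -50.8], [-9.0, -0.0, -50.9], [-9.6, 5.7, -49.9]]
352 [[-12.7, -5.7, -51.2], [-12.4, -0.0, -51.5], [-12.6, 5.6, -51.3]]
361 [[-17.3, -5.7, -50.1], [-17.2, -0.0, -50.3], [-16.9, 5.7, -50.7]]
370 [[-20.8, -5.8, -50.9], [-20.9, -0.0, -50.7], [-21.6, 5.8, -49.7]]
379 [[-207.3, -17.0, 201.0], [-28.3, -0.0, -46.0], [-841.4, 57.8, 1076.2]]
388 [[-218.9, -17.1, 200.2], [-31.8, -0.0, -47.0], [-887.5, 58.6, 1083.7]]
397 [[-926.6, -57.2, 1081.0], [-36.9, -0.0, -46.1], [-927.6, 59.0, 1082.1]]
406 [[-971.2, -57.9, 1084.1], [-40.8, -0.0, -46.7], [-969.8, 59.4, 1082.2]]
415 [[11.1, -3.2, -112.6], [11.5, -0.1, -112.9], [11.4, 3.0, -112.9]]
```

```bash
cat >> h.py <<'E'
M=np.array([.6209,-.1433,.092]);YAW=64.3
nh=np.array([np.cos(np.radians(YAW)),np.sin(np.radians(YAW)),0]);yl=np.array([-nh[1],nh[0],0])
def wp(h,z,l=0): return np.r_[(M+h*nh+l*yl)[:2],z]
def st():
    s=bot.sense();p=np.array(s["tool_pos"])-M;F=np.array(s["contact_force"])
    print("t",round(s["t"],2),"h %.4f lat %.4f z %.4f"%(p@nh,p@yl,s["tool_pos"][2]),"F h/lat/z",F@nh,F@yl,F[2],"grip",s["grasp_force"],"torque",np.array(s["wrist_torque"]))
E
python3 -c "
from h import *
st();plan(wp(.135,.2),YAW-90)"
```

```text
t 12.9 h -0.0177 lat 0.0478 z 0.1998 F h/lat/z 0.5578729160008741 0.15179230053889725 -1.387394343373543 grip 58.938496112823486 torque [ 0.0563 -0.0235 -0.008 ]
t 12.9 tcp [ 0.5702 -0.1385  0.1998] yaw -22.65 gap 0.262 F [ 0.1052  0.5685 -1.3874] grip 58.9
  dp [ 0.2999  0.1116 -0.0004] turn 0.10649620479133974
```

Call:
apply_moves([
  {"dp":[0.09,0.03,0],"turn":0.03,"gripper":0},
  {"dp":[0.18,0.06,0],"turn":0.06,"gripper":0},
  {"dp":[0.26,0.09,0],"turn":0.107,"gripper":0},
  {"dp":[0.3,0.112,0.05],"turn":0.107,"gripper":0},
  {"dp":[0.3,0.112,0.13],"turn":0.107,"gripper":0},
  {"dp":[0.3,0.112,0.2],"turn":0.107,"gripper":0},
  {"dp":[0.3,0.112,0.2],"turn":0.107,"gripper":0},
  {"dp":[0.3,0.112,0.2],"turn":0.107,"gripper":0},
])

```text
t: 13.7
tool_pos: [0.68, -0.0225, 0.1006]
tcp_rot: [[0.434, 0.901, -0.001], [0.901, -0.434, 0.0], [-0.0, -0.001, -1.0]]
contact_force: [-0.1, 0.1, -0.1]
finger_gap: 0.262
grasp_force: 59.0
```

```bash
python3 -c "
from h import *
st();plan(wp(.135,.0495),YAW-90)"
```

```text
t 13.7 h 0.1345 lat -0.0009 z 0.1006 F h/lat/z 0.04182210809331295 0.09437331289210876 -0.08923503231087931 grip 59.022181034088135 torque [ 0.0505 -0.0435  0.0134]
t 13.7 tcp [ 0.68   -0.0225  0.1006] yaw -25.74 gap 0.262 F [-0.0669  0.0786 -0.0892] grip 59.0
  dp [ 0.001  -0.0016  0.1022] turn -0.0014109666658159916
```

Call:
apply_moves([
  {"dp":[0,-0.002,0.05],"turn":0,"gripper":0},
  {"dp":[0,-0.002,0.09],"turn":0,"gripper":0},
  {"dp":[0,-0.002,0.102],"turn":0,"gripper":0},
  {"dp":[-0.02,-0.002,0.102],"turn":0,"gripper":0},
  {"dp":[-0.04,-0.002,0.102],"turn":0,"gripper":0},
  {"dp":[-0.04,-0.002,0.102],"turn":0,"gripper":0},
])

```text
t: 14.3
tool_pos: [0.6708, -0.0447, 0.0511]
tcp_rot: [[0.439, 0.899, 0.002], [0.899, -0.439, -0.001], [-0.0, 0.003, -1.0]]
contact_force: [-0.5, -0.8, -0.5]
finger_gap: 0.259
grasp_force: 59.0
```

```bash
python3 - <<'E'
from h import *
st()
im,d,W=shot("side","s7");im2=shot("top","t7")[0]
# project mouth to both
for n in("side","top"):
    p=bot.camera_params(n);C=np.linalg.inv(p["world_from_camera"])
    for q in (M,M+[0,0,.0],wp(.006,.092)):
        x=C[:3,:3]@q+C[:3,3];r=x[:2]/x[2];r=r*(1+p["k1"]*r@r);print(n,r*p["fx"]+[p["cx"],p["cy"]])
a=cv2.resize(im[190:250,300:380],(400,300),interpolation=cv2.INTER_CUBIC);b=cv2.resize(im2[165:225,355:435],(400,300),interpolation=cv2.INTER_CUBIC)
cv2.imwrite("pics/c7.png",np.hstack([a,b])[...,::-1])
E
```

```text
t 14.3 h 0.1105 lat -0.0022 z 0.0511 F h/lat/z -0.9712351224562615 0.12940897413370325 -0.45186801704082546 grip 59.04154121875763 torque [-0.0512  0.0043 -0.0229]
side [330.5579 214.2987]
side [330.5579 214.2987]
side [328.2985 214.7705]
top [392.8895 199.8512]
top [392.8895 199.8512]
top [390.3676 198.6263]
```

View pics/c7.png

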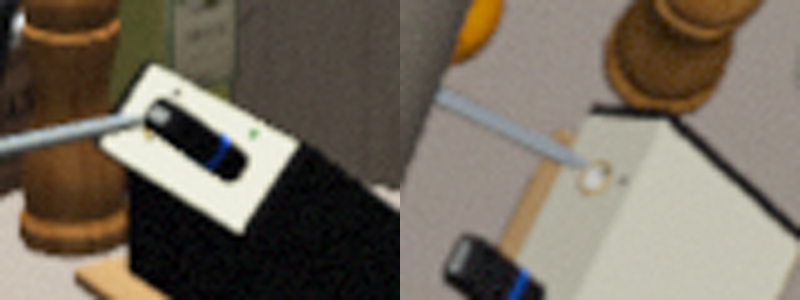

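```bash
python3 -c "
from h import *
st();plan(wp(.1110,.0495,0.0005),YAW-90)"
```

```text
t 14.4 h 0.1130 lat -0.0015 z 0.0504 F h/lat/z -0.11430122202491005 0.5684220793179091 -0.6799571419919925 grip 59.03861403465271 torque [ 0.0227 -0.0243  0.0242]
t 14.4 tcp [ 0.6713 -0.0421  0.0504] yaw -25.9 gap 0.263 F [-0.5618  0.1435 -0.68  ] grip 59.0
  dp [-0.004  -0.004   0.0018] turn -0.006957552459672421
```

Call:
apply_moves([
  {"dp":[0.0,-0.004,0.002],"turn":-0.006,"gripper":0},
  {"dp":[0.0,-0.004,0.002],"turn":-0.006,"gripper":0},
  {"dp":[0.0,-0.004,0.002],"turn":-0.006,"gripper":0},
])

```text
t: 14.7
tool_pos: [0.669, -0.0397, 0.048]
tcp_rot: [[0.432, 0.902, -0.0], [0.902, -0.432, 0.0], [0.0, -0.0, -1.0]]
contact_force: [-0.0, -0.0, -0.9]
finger_gap: 0.263
grasp_force: 59.0
```

```bash
python3 - <<'E'
from h import *
st()
im,d,W=shot("top");s=bot.sense();R=np.array(s["tcp_rot"]);p=np.array(s["tool_pos"])
hsv=cv2.cvtColor(im,cv2.COLOR_RGB2HSV)
# stem centreline: bluish-grey pixels vs warm background
z=im.astype(int);b=(z[...,2]-z[...,0]);m=np.zeros(b.shape,bool);m[178:205,360:396]=1
k=m&(b>8);v,u=np.where(k);print(len(v));Q=onplane("top",W,np.c_[u,v],.092)
hh=(Q-M)@nh;ll=(Q-M)@yl
for a in np.arange(-.01,.08,.01):
    q=(hh>=a)&(hh<a+.01)
    if q.sum()>3: print(round(a,2),q.sum(),"lat",ll[q].mean())
def pr(q):
    pp=bot.camera_params("top");C=np.linalg.inv(pp["world_from_camera"]);x=C[:3,:3]@q+C[:3,3];r=x[:2]/x[2];r=r*(1+pp["k1"]*r@r);return r*pp["fx"]+[pp["cx"],pp["cy"]]
print("nominal tip px",pr(p+R@[-.108,0,-.0425]))
# mouth ring in first clean top image
a=np.load("pics/top0.npz")["im"];h0=cv2.cvtColor(a,cv2.COLOR_RGB2HSV);g=(h0[...,1]>60)&(h0[...,0]>12)&(h0[...,0]<35);g[:194]=0;g[207:]=0;g[:,:387]=0;g[:,401:]=0
v,u=np.where(g);print("ring",len(v),u.mean(),v.mean(),(u.min()+u.max())/2,(v.min()+v.max())/2,"pred",pr(M))
E
```

```text
t 14.7 h 0.1142 lat 0.0016 z 0.0480 F h/lat/z -0.035801443856326845 0.03329961164534952 -0.9445560861035553 grip 59.03252184391022 torque [-0.0025 -0.0331 -0.046 ]
64
0.01 8 lat 0.0005080210634533535
0.02 9 lat 0.00011490965588597852
0.03 10 lat 0.0005726240006992725
0.04 9 lat 0.0004235434601579731
0.05 10 lat 0.0005338797699170045
0.06 10 lat 0.0004191718153589699
0.07 7 lat 0.0008802722738901636
nominal tip px [389.9717 199.3469]
ring 17 391.70588235294116 198.35294117647058 391.5 198.5 pred [392.8895 199.8512]
```

Call:
apply_moves([
  {"dp":[0,0.0036,-0.003],"turn":0,"gripper":0},
  {"dp":[0,0.0036,-0.003],"turn":0,"gripper":0},
  {"dp":[-0.006,0.0036,-0.003],"turn":0,"gripper":0},
  {"dp":[-0.012,0.0036,-0.003],"turn":0,"gripper":0},
  {"dp":[-0.012,0.0036,-0.003],"turn":0,"gripper":0},
])

```text
t: 15.25
tool_pos: [0.6676, -0.0475, 0.0496]
tcp_rot: [[0.434, 0.901, -0.0], [0.901, -0.434, -0.0], [-0.001, -0.0, -1.0]]
contact_force: [-0.8, -0.1, -0.9]
finger_gap: 0.262
grasp_force: 59.0
```

```bash
python3 -c "
from h import *
st()"
```

```text
t 15.25 h 0.1066 lat -0.0005 z 0.0496 F h/lat/z -0.4299997086642306 0.6775401831034532 -0.9137824080914043 grip 59.034544229507446 torque [-0.0177 -0.0262  0.0249]
```

Call:
apply_moves([
  {"dp":[-0.004,0,0],"turn":0,"gripper":0},
  {"dp":[-0.008,0,0],"turn":0,"gripper":0},
  {"dp":[-0.008,0,0],"turn":0,"gripper":0},
  {"dp":[-0.008,0,0],"turn":0,"gripper":0},
])

```text
t: 15.65
tool_pos: [0.6663, -0.0501, 0.0496]
tcp_rot: [[0.433, 0.901, 0.0], [0.901, -0.433, 0.0], [0.0, 0.0, -1.0]]
contact_force: [-0.3, -0.4, 0.5]
finger_gap: 0.263
grasp_force: 59.0
```

```bash
python3 -c "
from h import *
st()"
```

```text
t 15.65 h 0.1036 lat -0.0005 z 0.0496 F h/lat/z -0.490313922815766 0.10345392716667823 0.4554960496949143 grip 59.033583998680115 torque [0.0447 0.0154 0.0153]
```

```bash
python3 - <<'E'
from h import *
st()
a=np.linspace(0,84,400);r=np.minimum(4,4*a/13)
def clr(phi,s,t0):
    c,sn=np.cos(phi),np.sin(phi);o=[]
    for sg in(1,-1):
        n=-s+a*c-sg*r*sn;t=t0+a*sn+sg*r*c;k=n<0
        o.append(np.min(4.8-sg*t[k]) if k.any() else 9)
    return o
for th in range(0,41,4):
    phi=np.radians(40-th);best=None
    for s in np.arange(1,60,.25):
        t0=max(np.linspace(-5,5,201),key=lambda t:min(clr(phi,s,t)))
        if min(clr(phi,s,t0))>=.3: best=(s,t0)
    s,t0=best;g=[-s*.766+t0*.643,-s*.643-t0*.766] # tip h,z (mm)
    T=np.radians(th);G=[g[0]+108*np.cos(T),g[1]+108*np.sin(T)]
    print(th,"s %.1f t0 %.2f tip %.1f %.1f  TCP h %.4f z %.4f"%(s,t0,*g,G[0]/1e3,.092+G[1]/1e3-.0425))
E
```

```text
t 15.65 h 0.1036 lat -0.0005 z 0.0496 F h/lat/z -0.490313922815766 0.10345392716667823 0.4554960496949143 grip 59.033583998680115 torque [0.0447 0.0154 0.0153]
0 s 5.8 t0 -4.45 tip -7.3 -0.3  TCP h 0.1007 z 0.0492
4 s 6.5 t0 -4.30 tip -7.7 -0.9  TCP h 0.1000 z 0.0561
8 s 7.8 t0 -4.40 tip -8.8 -1.6  TCP h 0.0982 z 0.0629
12 s 9.0 t0 -4.45 tip -9.8 -2.4  TCP h 0.0959 z 0.0696
16 s 10.2 t0 -4.40 tip -10.7 -3.2  TCP h 0.0931 z 0.0760
20 s 13.0 t0 -4.45 tip -12.8 -5.0  TCP h 0.0887 z 0.0815
24 s 15.8 t0 -4.20 tip -14.8 -6.9  TCP h 0.0839 z 0.0865
28 s 17.2 t0 -3.25 tip -15.3 -8.6  TCP h 0.0801 z 0.0916
32 s 20.0 t0 -2.35 tip -16.8 -11.1  TCP h 0.0748 z 0.0957
36 s 27.0 t0 -1.40 tip -21.6 -16.3  TCP h 0.0658 z 0.0967
40 s 59.8 t0 0.00 tip -45.8 -38.4  TCP h 0.0370 z 0.0805
```

Call:
apply_moves([
  {"dp":[-0.005,0,0],"turn":0,"gripper":0},
  {"dp":[-0.005,0,-0.006],"turn":0,"gripper":0},
  {"dp":[-0.006,0,-0.013],"turn":0,"gripper":0},
  {"dp":[-0.008,0,-0.02],"turn":0,"gripper":0},
  {"dp":[-0.01,0,-0.027],"turn":0,"gripper":0},
  {"dp":[-0.01,0,-0.027],"turn":0,"gripper":0},
])

```text
t: 16.25
tool_pos: [0.6645, -0.0527, 0.0637]
tcp_rot: [[0.432, 0.902, 0.001], [0.902, -0.432, 0.002], [0.002, -0.0, -1.0]]
contact_force: [1.8, 5.0, -3.8]
finger_gap: 0.266
grasp_force: 59.1
```

```bash
cat >> h.py <<'E'
def pitch():
    """pitch of the held head from its top face in the wrist picture (deg, tip down +)"""
    im,d,W=shot("wrist");s=bot.sense();P=world("wrist",d,W);T=(P-np.array(s["tool_pos"]))@np.array(s["tcp_rot"])*1000
    m=(d>0)&(abs(T[...,1])<9)&(T[...,0]>-26)&(T[...,0]<24)&(T[...,2]<-28)&(T[...,2]>-75)&(im.sum(2)<330)
    X=T[m][:,[0,2]];c=np.polyfit(X[:,0],X[:,1],1)
    for _ in range(4): k=abs(np.polyval(c,X[:,0])-X[:,1])<3;c=np.polyfit(X[k,0],X[k,1],1)
    print("head pitch %.1f deg, top face z at x=0 %.1f, n %d of %d, x %.0f..%.0f"%(np.degrees(np.arctan(-c[0])),c[1],k.sum(),len(X),X[k,0].min(),X[k,0].max()))
E
python3 -c "
from h import *
st();pitch()"
```

```text
t 16.25 h 0.1005 lat 0.0000 z 0.0637 F h/lat/z 5.284205973355611 0.5556988952781419 -3.848976999291275 grip 59.12825524806976 torque [ 1.5928 -0.5137 -0.1311]
head pitch 5.6 deg, top face z at x=0 -50.5, n 4879 of 4901, x -21..24
```

Call:
apply_moves([
  {"dp":[-0.002,0,-0.007],"turn":0,"gripper":0},
  {"dp":[-0.004,0,-0.014],"turn":0,"gripper":0},
  {"dp":[-0.007,0,-0.02],"turn":0,"gripper":0},
  {"dp":[-0.01,0,-0.027],"turn":0,"gripper":0},
  {"dp":[-0.013,0,-0.033],"turn":0,"gripper":0},
  {"dp":[-0.016,0,-0.038],"turn":0,"gripper":0},
  {"dp":[-0.016,0,-0.038],"turn":0,"gripper":0},
])

```text
t: 17.0
tool_pos: [0.661, -0.0618, 0.0828]
tcp_rot: [[0.433, 0.901, 0.001], [0.901, -0.433, 0.0], [0.001, 0.001, -1.0]]
contact_force: [2.6, 4.9, -4.6]
finger_gap: 0.26
grasp_force: 59.0
```

```bash
python3 -c "
from h import *
st();pitch()"
```

```text
t 17.0 h 0.0908 lat -0.0008 z 0.0828 F h/lat/z 5.515902319504684 -0.24640959873228296 -4.591540860560381 grip 58.97794246673584 torque [ 1.2259 -0.6627  0.0383]
head pitch 17.5 deg, top face z at x=0 -49.5, n 3979 of 3986, x -18..24
```

Call:
apply_moves([
  {"dp":[-0.004,0,-0.007],"turn":0,"gripper":0},
  {"dp":[-0.009,0,-0.013],"turn":0,"gripper":0},
  {"dp":[-0.014,0,-0.018],"turn":0,"gripper":0},
  {"dp":[-0.018,0,-0.023],"turn":0,"gripper":0},
  {"dp":[-0.023,0,-0.027],"turn":0,"gripper":0},
  {"dp":[-0.028,0,-0.031],"turn":0,"gripper":0},
  {"dp":[-0.031,0,-0.033],"turn":0,"gripper":0},
  {"dp":[-0.031,0,-0.033],"turn":0,"gripper":0},
])

```text
t: 17.85
tool_pos: [0.6541, -0.0758, 0.0989]
tcp_rot: [[0.433, 0.901, 0.001], [0.901, -0.433, 0.0], [0.001, 0.0, -1.0]]
contact_force: [2.3, 5.0, -4.1]
finger_gap: 0.266
grasp_force: 58.9
```

```bash
python3 -c "
from h import *
st();pitch()"
```

```text
t 17.85 h 0.0752 lat -0.0006 z 0.0989 F h/lat/z 5.480419043740342 0.0966583122532843 -4.136760980185271 grip 58.910728096961975 torque [ 1.3505 -0.7539  0.0665]
head pitch 29.5 deg, top face z at x=0 -47.7, n 3136 of 3139, x -13..24
```

Call:
apply_moves([
  {"dp":[-0.003,0,-0.006],"turn":0,"gripper":0},
  {"dp":[-0.006,0,-0.012],"turn":0,"gripper":0},
  {"dp":[-0.01,0,-0.017],"turn":0,"gripper":0},
  {"dp":[-0.014,0,-0.021],"turn":0,"gripper":0},
  {"dp":[-0.018,0,-0.024],"turn":0,"gripper":0},
  {"dp":[-0.018,0,-0.024],"turn":0,"gripper":0},
])

```text
t: 18.5
tool_pos: [0.6501, -0.084, 0.111]
tcp_rot: [[0.433, 0.901, 0.0], [0.901, -0.433, 0.0], [0.001, 0.0, -1.0]]
contact_force: [2.1, 3.7, -2.9]
finger_gap: 0.267
grasp_force: 59.0
```

```bash
python3 -c "
from h import *
st();pitch()"
```

```text
t 18.5 h 0.0661 lat -0.0006 z 0.1110 F h/lat/z 4.198458693651263 -0.29883548882654815 -2.8803659138032294 grip 58.9514422416687 torque [ 1.2976 -0.5161 -0.0548]
head pitch 37.5 deg, top face z at x=0 -46.0, n 2576 of 2576, x -8..24
```

Call:
apply_moves([
  {"dp":[-0.004,0,0.0],"turn":0,"gripper":0},
  {"dp":[-0.01,0,0.005],"turn":0,"gripper":0},
  {"dp":[-0.017,0,0.011],"turn":0,"gripper":0},
  {"dp":[-0.024,0,0.017],"turn":0,"gripper":0},
  {"dp":[-0.031,0,0.023],"turn":0,"gripper":0},
  {"dp":[-0.031,0,0.023],"turn":0,"gripper":0},
])

```text
t: 19.15
tool_pos: [0.6431, -0.0982, 0.0986]
tcp_rot: [[0.433, 0.902, -0.0], [0.902, -0.433, -0.0], [-0.001, -0.0, -1.0]]
contact_force: [1.8, 2.0, -5.7]
finger_gap: 0.26
grasp_force: 58.9
```

```bash
python3 -c "
from h import *
st();pitch()"
```

```text
t 19.15 h 0.0502 lat -0.0004 z 0.0986 F h/lat/z 2.600943010235464 -0.726732102967511 -5.704506246674905 grip 58.942710757255554 torque [ 1.054  -0.6979  0.0378]
head pitch 39.1 deg, top face z at x=0 -45.3, n 2384 of 2384, x -7..24
```

Call:
apply_moves([
  {"dp":[-0.007,0,0.007],"turn":0,"gripper":0},
  {"dp":[-0.015,0,0.0135],"turn":0,"gripper":0},
  {"dp":[-0.023,0,0.02],"turn":0,"gripper":0},
  {"dp":[-0.031,0,0.0265],"turn":0,"gripper":0},
  {"dp":[-0.038,0,0.0325],"turn":0,"gripper":0},
  {"dp":[-0.038,0,0.0325],"turn":0,"gripper":0},
])

```text
t: 19.8
tool_pos: [0.6346, -0.1157, 0.0824]
tcp_rot: [[0.433, 0.901, -0.001], [0.901, -0.433, -0.0], [-0.001, -0.0, -1.0]]
contact_force: [1.7, 2.8, -5.8]
finger_gap: 0.252
grasp_force: 59.0
```

```bash
python3 -c "
from h import *
st();pitch()"
```

```text
t 19.8 h 0.0309 lat -0.0004 z 0.0824 F h/lat/z 3.2515506019962017 -0.3580956083630521 -5.791763896999152 grip 58.975385427474976 torque [ 0.9829 -0.72    0.0679]
head pitch 39.2 deg, top face z at x=0 -45.4, n 2377 of 2377, x -7..24
```

Call:
apply_moves([
  {"dp":[-0.006,0,0.006],"turn":0,"gripper":0},
  {"dp":[-0.011,0,0.01],"turn":0,"gripper":0},
  {"dp":[-0.0155,0,0.0135],"turn":0,"gripper":0},
  {"dp":[-0.0155,0,0.0135],"turn":0,"gripper":0},
  {"dp":[-0.0155,0,0.0135],"turn":0,"gripper":0},
])

```text
t: 20.35
tool_pos: [0.6315, -0.1223, 0.0759]
tcp_rot: [[0.433, 0.901, -0.0], [0.901, -0.433, -0.0], [-0.001, -0.0, -1.0]]
contact_force: [2.4, 2.4, -5.1]
finger_gap: 0.26
grasp_force: 59.2
```

```bash
cat >> h.py <<'E'
def seat():
    """back end of the held head along the well axis (48 mm when home) from the wrist depth"""
    im,d,W=shot("wrist");P=world("wrist",d,W)-M
    n=np.array([*(nh[:2]*.766),.6428]);t=np.array([*(nh[:2]*.6428),-.766])
    a=np.stack([P@n,P@t,P@yl],-1)*1000
    m=(d>0)&(abs(a[...,2])<8)&(a[...,1]>-7)&(a[...,1]<8)&(a[...,0]>20)&(a[...,0]<110)&(im.sum(2)<330)
    if m.sum(): print("back end",np.percentile(a[m][:,0],[50,90,98]),m.sum())
    r=(im[...,0]>140)&(im[...,1]<80)&(abs(a[...,2])<16)&(abs(a[...,1])<14)&(a[...,0]>0)&(a[...,0]<80)
    if r.sum(): print("ring n",np.median(a[r],0),r.sum())
E
python3 -c "
from h import *
st();pitch();seat()"
```

```text
t 20.35 h 0.0235 lat -0.0005 z 0.0759 F h/lat/z 3.188993742162049 -1.0906092068721582 -5.1348036089565 grip 59.154253005981445 torque [ 1.0251 -0.6429  0.0428]
head pitch 39.0 deg, top face z at x=0 -45.4, n 2389 of 2389, x -7..24
back end [69.8627 71.2882 71.8404] 1954
ring n [42.0398 -7.4887  0.0462] 209
```

Call:
apply_moves([
  {"dp":[-0.006,0,0.005],"turn":0,"gripper":0},
  {"dp":[-0.012,0,0.01],"turn":0,"gripper":0},
  {"dp":[-0.018,0,0.015],"turn":0,"gripper":0},
  {"dp":[-0.0214,0,0.018],"turn":0,"gripper":0},
  {"dp":[-0.0214,0,0.018],"turn":0,"gripper":0},
  {"dp":[-0.0214,0,0.018],"turn":0,"gripper":0},
])

```text
t: 21.05
tool_pos: [0.6269, -0.1321, 0.0669]
tcp_rot: [[0.433, 0.901, -0.0], [0.901, -0.433, -0.0], [-0.001, -0.0, -1.0]]
contact_force: [2.4, 2.3, -5.4]
finger_gap: 0.261
grasp_force: 59.1
```

```bash
python3 -c "
from h import *
st();pitch();seat()"
```

```text
t 21.05 h 0.0127 lat -0.0005 z 0.0669 F h/lat/z 3.118943620354238 -1.148845051833318 -5.408011287301765 grip 59.13516104221344 torque [ 0.9549 -0.6485  0.0203]
head pitch 39.3 deg, top face z at x=0 -45.3, n 2421 of 2489, x -18..24
back end [55.6895 57.2004 57.7414] 1998
ring n [27.9888 -7.475  -0.1499] 208
```

Call:
apply_moves([
  {"dp":[0,0,0],"turn":0,"gripper":0.42},
  {"dp":[0,0,0],"turn":0,"gripper":0.42},
  {"dp":[0,0,0],"turn":0,"gripper":0.42},
  {"dp":[0.014,0,-0.004],"turn":0,"gripper":0.42},
  {"dp":[0.028,0,-0.008],"turn":0,"gripper":0.42},
  {"dp":[0.028,0,-0.008],"turn":0,"gripper":0.42},
])

```text
t: 21.75
tool_pos: [0.6343, -0.1171, 0.0715]
tcp_rot: [[0.431, 0.903, 0.001], [0.903, -0.431, 0.001], [0.001, 0.001, -1.0]]
contact_force: [0.5, 0.3, 0.0]
finger_gap: 0.422
grasp_force: 0.0
```

```bash
python3 -c "
from h import *
st();pitch();seat()"
```

```text
t 21.75 h 0.0294 lat -0.0007 z 0.0715 F h/lat/z 0.4818891816847119 -0.3510212011328765 0.02945393900355288 grip 0.0 torque [-0.0089  0.0059 -0.014 ]
head pitch 35.4 deg, top face z at x=0 -51.2, n 2535 of 3187, x -25..14
back end [49.1225 54.86   55.5608] 2450
ring n [26.1929 -6.2176 -0.0749] 188
```

Call:
apply_moves([
  {"dp":[0,0,0],"turn":0,"gripper":0.3},
  {"dp":[0,0,0],"turn":0,"gripper":0},
  {"dp":[0,0,0],"turn":0,"gripper":0},
  {"dp":[0,0,0],"turn":0,"gripper":0},
  {"dp":[0,0,0],"turn":0,"gripper":0},
])

```text
t: 22.35
tool_pos: [0.633, -0.1193, 0.0711]
tcp_rot: [[0.433, 0.901, -0.0], [0.901, -0.433, -0.0], [-0.0, -0.0, -1.0]]
contact_force: [-0.7, -1.1, 0.5]
finger_gap: 0.262
grasp_force: 59.7
```

```bash
python3 -c "
from h import *
st();pitch();seat()"
```

```text
t 22.35 h 0.0268 lat -0.0005 z 0.0711 F h/lat/z -1.3365182929913946 0.13222425258447937 0.4508676376084423 grip 59.67655956745148 torque [-0.1732  0.1158 -0.0222]
head pitch 35.5 deg, top face z at x=0 -50.1, n 2600 of 3300, x -23..15
back end [49.4181 54.6794 55.2533] 2472
ring n [25.8205 -6.1521 -0.3885] 219
```

Call:
apply_moves([
  {"dp":[-0.003,0,0.0025],"turn":0,"gripper":0},
  {"dp":[-0.006,0,0.005],"turn":0,"gripper":0},
  {"dp":[-0.009,0,0.0075],"turn":0,"gripper":0},
  {"dp":[-0.009,0,0.0075],"turn":0,"gripper":0},
  {"dp":[-0.009,0,0.0075],"turn":0,"gripper":0},
])

```text
t: 22.95
tool_pos: [0.6323, -0.1216, 0.0689]
tcp_rot: [[0.432, 0.902, 0.002], [0.902, -0.432, 0.002], [0.003, 0.001, -1.0]]
contact_force: [-3.6, 3.6, 12.0]
finger_gap: 0.266
grasp_force: 61.2
```

```bash
python3 -c "
from h import *
st();pitch();seat()"
```

```text
t 22.95 h 0.0245 lat -0.0009 z 0.0689 F h/lat/z 1.7218489218955626 4.781391183751461 11.972998078003764 grip 61.18247330188751 torque [ 0.7797  0.765  -0.1256]
head pitch 35.3 deg, top face z at x=0 -50.1, n 2611 of 3292, x -23..15
back end [47.03   51.4899 52.0774] 2380
ring n [22.5334 -6.0713 -0.7294] 193
```

Call:
apply_moves([
  {"dp":[-0.003,0,0.002],"turn":0,"gripper":0},
  {"dp":[-0.006,0,0.004],"turn":0,"gripper":0},
  {"dp":[-0.006,0,0.004],"turn":0,"gripper":0},
  {"dp":[-0.006,0,0.004],"turn":0,"gripper":0},
])

```text
t: 23.45
tool_pos: [0.6311, -0.124, 0.0668]
tcp_rot: [[0.432, 0.902, 0.002], [0.902, -0.432, 0.003], [0.003, 0.001, -1.0]]
contact_force: [-2.5, 4.9, 11.6]
finger_gap: 0.266
grasp_force: 61.1
```

```bash
python3 - <<'E'
from h import *
st();pitch();seat()
im,d,W=shot("wrist");P=world("wrist",d,W)-M
n=np.array([*(nh[:2]*.766),.6428]);t=np.array([*(nh[:2]*.6428),-.766]);a=np.stack([P@n,P@t,P@yl],-1)*1000
b=(im[...,2]>120)&(im[...,0]<80)&(abs(a[...,2]-66)<16)&(abs(a[...,1])<14)&(a[...,0]>0)&(a[...,0]<80);print("blue ring",b.sum(),np.median(a[b],0) if b.any() else 0)
m=(d>0)&(abs(a[...,2]-66)<8)&(a[...,1]>-7)&(a[...,1]<8)&(a[...,0]>20)&(a[...,0]<110)&(im.sum(2)<330)
print("blue back",m.sum(),np.percentile(a[m][:,0],[50,90,98]) if m.any() else 0)
E
```

```text
t 23.45 h 0.0218 lat -0.0008 z 0.0668 F h/lat/z 3.3728586526117468 4.40276717879911 11.644305215801749 grip 61.08000934123993 torque [ 0.9327  0.7041 -0.1379]
head pitch 35.5 deg, top face z at x=0 -50.1, n 2630 of 3321, x -26..15
back end [43.9258 48.1126 48.6497] 2321
ring n [19.1593 -6.2209 -1.5038] 209
blue ring 125 [18.6596 -7.8366 68.8863]
blue back 1051 [47.1788 48.1644 48.6877]
```

Call:
apply_moves([
  {"dp":[-0.003,0,0.0015],"turn":0,"gripper":0},
  {"dp":[-0.006,0,0.003],"turn":0,"gripper":0},
  {"dp":[-0.006,0,0.003],"turn":0,"gripper":0},
  {"dp":[-0.006,0,0.003],"turn":0,"gripper":0},
])

```text
t: 24.0
tool_pos: [0.6312, -0.124, 0.0667]
tcp_rot: [[0.431, 0.903, 0.004], [0.903, -0.431, 0.006], [0.007, 0.001, -1.0]]
contact_force: [-3.8, 10.2, 22.3]
finger_gap: 0.262
grasp_force: 62.3
```

```bash
python3 -c "
from h import *
st();pitch();seat()"
```

```text
t 24.0 h 0.0218 lat -0.0009 z 0.0667 F h/lat/z 7.519348480845916 7.858121078476697 22.263401243632547 grip 62.304949164390564 torque [ 2.1718  1.0872 -0.2378]
head pitch 35.3 deg, top face z at x=0 -50.1, n 2649 of 3361, x -26..15
back end [43.8262 47.9489 48.506 ] 2335
ring n [18.8596 -6.265  -0.7926] 192
```

Call:
apply_moves([
  {"dp":[0.006,0,-0.003],"turn":0,"gripper":0},
  {"dp":[0.006,0,-0.003],"turn":0,"gripper":0.3},
  {"dp":[0.006,0,-0.003],"turn":0,"gripper":0.42},
  {"dp":[0.006,0,-0.003],"turn":0,"gripper":0.42},
  {"dp":[0.006,0,-0.003],"turn":0,"gripper":0.42},
])

```text
t: 24.6
tool_pos: [0.6296, -0.1261, 0.065]
tcp_rot: [[0.433, 0.901, -0.001], [0.901, -0.433, -0.0], [-0.0, -0.0, -1.0]]
contact_force: [-0.1, 0.3, 0.6]
finger_gap: 0.424
grasp_force: 0.0
```

```bash
python3 -c "
from h import *
st();pitch();seat()"
```

```text
t 24.6 h 0.0193 lat -0.0004 z 0.0650 F h/lat/z 0.20299093979651447 0.2060092334460024 0.6404411209116284 grip 0.0 torque [-0.0006  0.014   0.0326]
head pitch 36.0 deg, top face z at x=0 -50.8, n 2773 of 3518, x -25..18
back end [44.4608 48.427  49.0058] 2451
ring n [19.5649 -6.517   0.089 ] 217
```

Call:
apply_moves([
  {"dp":[0,0,-0.02],"turn":0,"gripper":0.42},
  {"dp":[0,0,-0.06],"turn":0,"gripper":0.42},
  {"dp":[0,0,-0.14],"turn":0,"gripper":0.42},
  {"dp":[-0.02,-0.03,-0.22],"turn":0,"gripper":0.42},
  {"dp":[-0.07,-0.06,-0.26],"turn":0,"gripper":0.42},
  {"dp":[-0.07,-0.09,-0.26],"turn":0,"gripper":0.42},
  {"dp":[-0.07,-0.09,-0.26],"turn":0,"gripper":0.42},
  {"dp":[-0.07,-0.09,-0.26],"turn":0,"gripper":0.42},
])

```text
t: 25.5
tool_pos: [0.5746, -0.1373, 0.1957]
tcp_rot: [[0.432, 0.902, 0.001], [0.902, -0.432, 0.001], [0.001, 0.0, -1.0]]
contact_force: [0.7, 0.2, -0.3]
finger_gap: 0.42
grasp_force: 0.0
```

```bash
cat > chk.py <<'E'
from h import *
st()
im,d,W=shot("wrist","w9");P=world("wrist",d,W)-M
n=np.array([*(nh[:2]*.766),.6428]);t=np.array([*(nh[:2]*.6428),-.766]);a=np.stack([P@n,P@t,P@yl],-1)*1000
for nm,l,ring in(("red",0,(im[...,0]>140)&(im[...,1]<80)),("blue",66,(im[...,2]>120)&(im[...,0]<80))):
    near=(d>0)&(abs(a[...,2]-l)<16)&(abs(a[...,1])<16)&(a[...,0]>3)&(a[...,0]<80)
    b=ring&near;m=near&(abs(a[...,2]-l)<8)&(im.sum(2)<330)
    print(nm,"ring",b.sum(),np.median(a[b],0) if b.any() else 0,"head",m.sum(),np.percentile(a[m][:,0],[2,50,90,98]) if m.any() else 0)
    q=m&(a[...,0]>6)&(a[...,0]<42)&(a[...,1]<0)
    if q.sum()>20: print("   top face t=",np.polyfit(a[q][:,0],a[q][:,1],1))
f=(d>0)&(a[...,2]>20)&(a[...,2]<45)&(abs(a[...,1])<18)&(abs(a[...,0])<6);print("face n",np.median(a[f][:,0]))
E
python3 chk.py
```

```text
t 25.5 h -0.0146 lat 0.0443 z 0.1957 F h/lat/z 0.468803251994679 -0.569220775170609 -0.2877547478043064 grip 0.0 torque [ 0.001  -0.0502 -0.0199]
red ring 94 [19.285  -6.3106  2.3505] head 1259 [ 4.8725 32.8803 48.0523 48.9286]
   top face t= [ 0.0263 -6.7642]
blue ring 88 [18.4562 -7.6138 65.1401] head 1227 [ 4.7261 33.6889 47.4289 48.1991]
   top face t= [-0.0006 -7.6508]
face n -0.22418526474739636
```

Call:
apply_moves([
  {"dp":[0.035,0.045,0],"turn":0,"gripper":0.42},
  {"dp":[0.07,0.09,0],"turn":0,"gripper":0.42},
  {"dp":[0.07,0.09,0.02],"turn":0,"gripper":0.42},
  {"dp":[0.07,0.09,0.08],"turn":0,"gripper":0.42},
  {"dp":[0.07,0.09,0.16],"turn":0,"gripper":0.42},
  {"dp":[0.07,0.09,0.22],"turn":0,"gripper":0.42},
  {"dp":[0.07,0.09,0.258],"turn":0,"gripper":0.42},
  {"dp":[0.07,0.09,0.258],"turn":0,"gripper":0.42},
])

```text
t: 26.35
tool_pos: [0.6271, -0.1252, 0.0624]
tcp_rot: [[0.432, 0.902, -0.007], [0.902, -0.432, 0.0], [-0.003, -0.007, -1.0]]
contact_force: [-0.8, 0.2, 0.2]
finger_gap: 0.419
grasp_force: 0.0
```

Call:
apply_moves([
  {"dp":[0,0,0],"turn":0,"gripper":0.2},
  {"dp":[0,0,0],"turn":0,"gripper":0},
  {"dp":[0,0,0],"turn":0,"gripper":0},
  {"dp":[0,0,0],"turn":0,"gripper":0},
  {"dp":[-0.003,0,-0.001],"turn":0,"gripper":0},
  {"dp":[-0.006,0,-0.001],"turn":0,"gripper":0},
  {"dp":[-0.006,0,-0.001],"turn":0,"gripper":0},
])

```text
t: 27.05
tool_pos: [0.6293, -0.1271, 0.0671]
tcp_rot: [[0.432, 0.902, 0.001], [0.902, -0.432, 0.002], [0.002, 0.0, -1.0]]
contact_force: [0.8, 4.3, -0.8]
finger_gap: 0.268
grasp_force: 62.1
```

```bash
python3 chk.py
```

```text
t 27.05 h 0.0182 lat -0.0005 z 0.0671 F h/lat/z 4.251322353377344 1.1246692028536893 -0.848146721072433 grip 62.128666928038 torque [ 1.3458 -0.245  -0.0983]
red ring 197 [19.2399 -7.9573 -0.381 ] head 2935 [ 6.5528 41.5116 48.158  48.8905]
   top face t= [ 0.0127 -8.1255]
blue ring 258 [18.6666 -7.7828 62.1574] head 2552 [ 9.375  42.5176 47.7114 48.3579]
   top face t= [ 0.0046 -7.8984]
face n -0.27293726847096544
```

Call:
apply_moves([
  {"dp":[-0.004,0,0.0015],"turn":0,"gripper":0},
  {"dp":[-0.008,0,0.003],"turn":0,"gripper":0},
  {"dp":[-0.01,0,0.004],"turn":0,"gripper":0},
  {"dp":[-0.01,0,0.004],"turn":0,"gripper":0},
  {"dp":[-0.01,0,0.004],"turn":0,"gripper":0},
])

```text
t: 27.6
tool_pos: [0.6293, -0.1273, 0.0667]
tcp_rot: [[0.429, 0.903, 0.004], [0.903, -0.429, 0.007], [0.008, 0.0, -1.0]]
contact_force: [-0.6, 15.6, 12.2]
finger_gap: 0.264
grasp_force: 63.6
```

```bash
python3 chk.py
```

```text
t 27.6 h 0.0181 lat -0.0006 z 0.0667 F h/lat/z 13.729999536412855 7.328862270529825 12.183452564799683 grip 63.56543631758541 torque [ 3.4178  0.0785 -0.2045]
red ring 197 [18.7498 -7.9235 -0.5189] head 2961 [ 6.3116 41.1992 47.6791 48.3479]
   top face t= [ 0.0122 -8.0504]
blue ring 248 [18.7492 -7.7856 61.8415] head 2596 [ 8.8207 42.3735 47.6998 48.4243]
   top face t= [ 0.0027 -7.8172]
face n -0.28758396811592823
```

Call:
apply_moves([
  {"dp":[0,0,0],"turn":0,"gripper":0.3},
  {"dp":[0,0,0],"turn":0,"gripper":0.42},
  {"dp":[0,0,0],"turn":0,"gripper":0.42},
  {"dp":[0,0,-0.01],"turn":0,"gripper":0.42},
  {"dp":[0,0,-0.05],"turn":0,"gripper":0.42},
  {"dp":[0,0,-0.12],"turn":0,"gripper":0.42},
  {"dp":[0,0,-0.2],"turn":0,"gripper":0.42},
  {"dp":[0,0,-0.26],"turn":0,"gripper":0.42},
])

```text
t: 28.45
tool_pos: [0.6267, -0.1343, 0.1975]
tcp_rot: [[0.434, 0.901, 0.002], [0.901, -0.434, -0.001], [-0.0, 0.002, -1.0]]
contact_force: [0.8, 0.4, 0.1]
finger_gap: 0.42
grasp_force: 0.0
```

Call:
apply_moves([
  {"dp":[-0.03,-0.045,0],"turn":0,"gripper":0.42},
  {"dp":[-0.07,-0.09,0],"turn":0,"gripper":0.42},
  {"dp":[-0.07,-0.09,0],"turn":0,"gripper":0.42},
  {"dp":[-0.07,-0.09,0],"turn":0,"gripper":0.42},
  {"dp":[-0.07,-0.09,0],"turn":0,"gripper":0.42},
])

```text
t: 28.95
tool_pos: [0.5715, -0.1449, 0.195]
tcp_rot: [[0.432, 0.902, 0.001], [0.902, -0.432, -0.0], [0.0, 0.001, -1.0]]
contact_force: [0.3, 0.1, -0.5]
finger_gap: 0.417
grasp_force: 0.0
```

```bash
python3 chk.py; python3 chk.py
```

```text
t 28.95 h -0.0228 lat 0.0438 z 0.1950 F h/lat/z 0.2314456338817147 -0.2577694972186994 -0.48583821168483443 grip 0.0 torque [-0.0221 -0.0107 -0.0372]
red ring 108 [18.7632 -6.2793  0.7568] head 1307 [ 4.88   32.4451 47.6264 48.5689]
   top face t= [ 0.0294 -6.7744]
blue ring 112 [18.2134 -7.5782 65.1585] head 1268 [ 4.4549 32.9084 47.5705 48.3158]
   top face t= [ 0.0023 -7.6847]
face n -0.16010139759324254
t 29.0 h -0.0227 lat 0.0438 z 0.1948 F h/lat/z -0.45612322324469323 0.003046623319611278 -0.2280403251512629 grip 0.0 torque [ 0.0334 -0.0043 -0.0589]
red ring 105 [18.7961 -6.3362  1.2605] head 1302 [ 4.8661 32.4734 47.5327 48.5745]
   top face t= [ 0.0312 -6.8478]
blue ring 114 [18.2613 -7.6275 65.1087] head 1267 [ 4.6631 33.0772 47.4864 48.302 ]
   top face t= [ 0.0029 -7.6901]
face n -0.15474441099253386
```

```bash
python3 -c "
from rig import bot
print(bot.job_done())"
```

```text
the job is handed in; nothing more can be done
None
```

The red-ringed probe is plugged into the free well beside the blue one, pressed home and released. By wrist-camera depth its head sits within about 0.3–0.5 mm of the blue probe's and droops about 1.6°. I handed the job in at about 29 s, before the 61 s limit, and did not re-measure the bystander objects afterwards.

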